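Jog the tube deburring machine with its spring-return key

TASK

Get the tube deburring machine ready for a set-up check: lay the short steel tube centrally in the two notches of the machine's raised V-rest and let go of it. Then take the blue-headed key from the wooden key block, push it fully home in the key switch of the grey control station (its pins are sticky: ease the key from side to side rather than ramming it) and turn it clockwise a quarter turn against its spring. The machine jogs only while the key is held, so finish still gripping the key and holding it turned; leave the orange key, the emergency stop and everything else on the bench alone.

Things in the scene. Friction and masses are not known exactly. Their poses are not given: they have to be found in the camera images.
- tube: Short bright steel tube, outside diameter 28 mm, 120 mm long, about 220 g (varies). Origin in its middle, on the tube's axis; x runs along the axis, either way round is alike. It starts lying level in the low timber cradle, its axis 38 mm above the bench.
- cradle: Timber cradle under the tube, fixed to the bench: a board 126 x 70 x 12 mm with two notched blocks 14 mm thick, 42 mm either side of the middle, their tops 5 mm below the tube's axis; 70 mm are free between them for the fingers. Origin in the middle of its underside, on the bench; x along the tube.
- rest (a point): Middle of the machine's V-rest, 115 mm above the bench: where the middle of the seated tube (on its axis) belongs. x runs along the seated tube, away from the robot to the cone cutter; z up. Two bright V-blocks 14 mm thick stand 44 mm either side of it (74 mm free between them), their tops 5 mm below the tube's axis, on a dark pedestal 118 mm long, 30 mm wide, 75 mm tall.
- machine: Green tube deburring machine, fixed to the bench, 490 mm deep. Origin on the bench straight under point rest, same axes. Along x from there: tip of the brass cone cutter at 91 mm (axis 115 mm up), front of the green headstock (140 mm wide, 193 mm tall) at 130 mm, motor behind. The bed under the rest is 150 mm wide, 28 mm tall.
- blue_key: Key with a blue head 34 mm wide (x), 10 mm thick (y), 36 mm tall (z) and below it a steel blade 14 mm wide (x), 5 mm thick (y), 30 mm long, its last 8 mm tapering in width to a rounded tip; alike both ways round, 65 g. Origin in the middle of the head's underside, z up. Starts upright in the key block, blade down, head resting on the block's top. Grip it across the 10 mm.
- orange_key: A key of the same shape with an orange head, for another machine, in the other slot of the key block: to be left where it is. Origin as for the blue key.
- key_block: Wooden key block 130 (x) x 50 (y) x 42 mm tall, fixed to the bench. Origin in the middle of its underside. Its two key slots, 33 mm deep, lie 32 mm either side of the middle along x, the keys' widths along x. Either key may be in either slot.
- keyhole (a point): Middle of the keyhole's mouth, on the level brass face of the key switch, 78 mm above the bench; z up, x along the slot's length (turns with the switch). The slot is 15.6 mm long (x), 7 mm wide (y), so 0.8 mm (x) and 1 mm (y) of play each side of the blade, and 34 mm deep; its long edges have a 2.5 mm lead-in. Fully home, the underside of the key's head lies on the brass face.
- pins (a point): Point between the two hidden pins, 17 mm below the mouth; axes as keyhole. Round pin noses stand 3.4 mm into the slot, one 13 mm below the mouth from the +y side, one 21 mm below from the -y side; they give way sideways at about 4 N. Pushed straight at 8 to 15 N the blade stops on one; eased 1 mm in y to and fro as it is pushed, it slips past at about 10 N.
- switch (a joint): Angle of the key switch, rad: 0 at rest, growing clockwise seen from above, end stop at 1.5 (a quarter turn). A spring drives it back to 0 (about 0.03 N m at first, 0.13 N m at the stop). Play between key and slot leaves the switch 0.1 to 0.2 rad behind the key, so turn the key some 1.6 rad.
- station: Grey control station 120 x 190 x 70 mm, fixed to the bench. Origin in the middle of its underside; the keyhole is 45 mm towards +y, its brass face 8 mm above the panel; the emergency stop is 58 mm towards -y; a lamp and a push button, 10 mm tall, lie between, 12 mm towards -y.
- estop (a joint): Travel of the red mushroom emergency stop on its yellow collar, m: 0 up, 0.005 pressed. Its top is 21 mm above the panel. To be left alone.
- flask: Dark steel vacuum flask, 88 mm across, 250 mm tall; bystander. Origin under its middle.
- tumbler: Steel cup, 76 mm across, 95 mm tall; bystander. Origin under its middle.
- tape_measure: Yellow tape measure 68 x 40 x 66 mm; bystander. Origin under its middle.
- screwdriver: Red-handled screwdriver 170 mm long, lying between the station and the machine; bystander. Origin under its middle.
- offcut: Copper tube offcut standing on end, 42 mm across, 55 mm tall; bystander. Origin under its middle.
- jar: Amber jar, 72 mm across, 85 mm tall; bystander. Origin under its middle.

How it is judged:
On the way, in this order (a step that is already met when the one before it is completed fails the run):
1. the tube lies centred in both notches of the V-rest, let go (x of tube in the frame of rest between -0.012 and 0.012 m and y of tube in the frame of rest between -0.004 and 0.004 m and z of tube in the frame of rest between -0.004 and 0.004 m and angle between the x axis of tube and the x axis of rest, either way round below 0.08 rad and contact force between tube and machine above 0.5 N and contact force between the fingers and tube below 0.1 N), for 0.2 s.
2. the blue key is fully home in the key switch, not yet turned (z of blue_key in the frame of keyhole between -0.003 and 0.003 m and horizontal distance between blue_key and keyhole below 0.004 m and angle between blue_key's own z axis and vertical below 0.12 rad and value of joint switch below 0.4 rad), for 0.05 s.
At the end, for the whole second after the job is handed in: Blue key home (head within 3 mm of the brass face, 4 mm of the keyhole's middle, upright to 0.12 rad), gripped (over 3 N), switch held past 1.2 rad; tube let go and still in the V-rest: middle within 12 mm along the rest, 4 mm across and in height, aligned to 0.08 rad (all of step 1 and z of blue_key in the frame of keyhole between -0.003 and 0.003 m and horizontal distance between blue_key and keyhole below 0.004 m and angle between blue_key's own z axis and vertical below 0.12 rad and value of joint switch above 1.2 rad and contact force between the fingers and blue_key above 3 N and linear speed of tube below 0.02 m/s); the arm keeps its last pose, push and grip.
It fails at once if the emergency stop is pressed (value of joint estop above 0.003 m).
It fails at once if the key is rammed: more than 60 N between it and the control station (contact force between blue_key and station above 60 N).
It fails at once if the orange key is disturbed by more than 20 mm (distance of orange_key from where it was at the start of the episode above 0.02 m).
It fails at once if a bystander (flask, cup, tape measure, screwdriver, offcut, jar) is moved by more than 30 mm (distance of any of flask, tumbler, tape_measure, screwdriver, offcut, jar from where it was at the start of the episode above 0.03 m).
It also fails if it takes over 61 s, if anything falls off the work surface, if the arm or the gripper's body presses on something with over 40 N, if the wrist force passes 120 N, or if a joint passes its speed limit or range.

ROBOT

A 6-joint arm with a two-finger parallel gripper is mounted at the origin on the work surface. World frame = base frame: x ahead of the robot, y to its left, z up, the work surface at z = 0. Lengths are in m, angles in rad, forces in N, time in s.
With the tool pointing down it reaches from about 0.275 to 1 m from the base axis. Payload 8.4 kg.
Tool frame: the origin (TCP) lies between the finger pads; the fingertips stand 14 mm ahead of it and the grasp point (between the pads) lies 5 mm behind it; z points along the fingers, y is the line along which they close (so a half turn about z gives the same grasp; the last joint's range is limited). The gripper opens to 85 mm and grips with 20 to 120 N. Pads are 22 mm wide; open, the fingers measure 114 mm over their backs; the gripper's body (76 mm by 85 mm) begins 54 mm behind the grasp point. The pads swing forward as they close: fully open they stand 13 mm farther back than shut.
Start: joints at [1.196, 0.353, 1.633, -0, 1.155, -0.002], TCP at [0.228, 0.582, 0.211] pointing down, gripper open.
Joint ranges: [-2.63, 2.63], [-0.92, 2.1], [0.06, 2.66], [-1.3, 4.44], [0, 2.69], [-3.02, 3.02]. Speed limits (rad/s): [2.22, 2.22, 2.79, 3.14, 3.14, 3.14].

INTERFACE

Orientations are given as a unit quaternion [x, y, z, w].
In Python, from workcell import readout, cams, order gives the robot as it stands.
- The arm moves only by the shell command python3 -m creep 'ROWS'. ROWS is JSON, a list of rows, each a list of 7 numbers: the turn, a rotation vector about the tool's x, y, z in degrees, then the shift along the tool's x, y, z in m, then the opening, from 0 (shut) to 1 (fully open). A call has 1 to 8 rows; each row shifts and turns the commanded pose from where the row before left it, along the tool's axes as they then stand; what a row does not reach is not made up. A row lasts 1/10 s, in which the tool goes at most 50 mm and 8.59 degrees, less where a joint would pass 70% of its speed; a pose out of reach is approached as far as the arm can. A call is refused whole if a number of a shift passes 0.05 or a number of a turn 8.59, either way. A call with a gripper value outside its range is refused whole. The fingers move at their own pace and stop on an object; the grip force is fixed at half the most. Time passes only in rows, so rows that do not move let the fingers close. It gives the time, the measured TCP pose, the force, the opening and the grip force at its end, in the units of the state.
- readout.observe(): the state, without advancing time (a new reading comes with each control period).
- cams.grab_frame(name): name is "scene" or "top"; returns a dict with "image" (400x640x3 uint8, blue, green, red), "mtx" (3x3 intrinsics, pixels), "xyz" and "rotation" of the camera in the world. Camera axes: x right, y down, z forward; pixel columns grow to the right and rows downward; lengths in m; the calibration is good to about 2 mm. A picture is of the moment at which its call begins. There is no depth.
- order.job_done(): hands the job in; it is judged then, once.
The state is a dict: "clock": time; "joint_pos": joint angles; "joint_vel": joint speeds; "joint_efforts": joint torques, N m; "tool_pos": TCP position; "eef_rot": TCP orientation; "ft_force": force on the tool from outside, world axes, zero at the start; "ft_torque": the same for the moment, N m; "grip_width": finger opening in m; "grasp_force": force on a finger pad.
Only numpy, scipy, OpenCV 4.12 (cv2) and the standard library are available. Lean on these libraries where they do the work, as an engineer would, in place of code of your own. Each camera call takes 0.05 s, during which the arm holds its last target. There are 200 camera calls.

## Working session

There is one attempt and no reset: what is moved stays moved. The work goes in short steps, Python scripts to look and compute and a shell command to move; the robot and the scene stay as the last step left them, time stands still between calls to the robot, and variables do not carry over. Pictures are saved under pics/ and viewed, at most 10 in all, crops included, and the job is handed in when it is done.

```bash
mkdir -p pics; ls; cat > h.py <<'E'
import numpy as np, cv2
from workcell import readout, cams, order
def grab(n,f=None):
    g=cams.grab_frame(n)
    g={k:np.array(v) for k,v in g.items()}
    if f: cv2.imwrite('pics/'+f,g['image']); np.savez('pics/'+f[:-4]+'.npz',**g)
    return g
def load(f): return dict(np.load('pics/'+f+'.npz'))
def ray(g,u,v):
    d=g['rotation']@np.linalg.solve(g['mtx'],[u,v,1.]); return g['xyz'],d
def onz(g,u,v,z):
    o,d=ray(g,u,v); return o+d*(z-o[2])/d[2]
def proj(g,p):
    c=g['rotation'].T@(np.array(p)-g['xyz']); q=g['mtx']@c; return q[:2]/q[2]
def tri(g1,p1,g2,p2):
    o1,d1=ray(g1,*p1); o2,d2=ray(g2,*p2)
    s=np.linalg.lstsq(np.c_[d1,-d2],o2-o1,rcond=None)[0]
    a=o1+s[0]*d1;b=o2+s[1]*d2
    return (a+b)/2,np.linalg.norm(a-b)
E
python3 - <<'E'
from h import *
np.set_printoptions(precision=4,suppress=True)
for n in ('scene','top'):
    g=grab(n,n+'0.png'); print(n,g['xyz'],g['rotation'],g['mtx'])
print(readout.observe())
E
```

```text
pics
scene [ 0.9855 -0.6277  1.0538] [ 0.9016  0.2727 -0.1002 -0.3206] [[444.7502   0.     313.1033]
 [  0.     444.7502 195.5043]
 [  0.       0.       1.    ]]
top [0.4713 0.0013 1.7991] [-0.7044  0.7092 -0.016   0.0261] [[508.4369   0.     312.8132]
 [  0.     508.4369 197.4432]
 [  0.       0.       1.    ]]
{'clock': 0.1, 'joint_pos': array([ 1.1956,  0.3536,  1.6341,  0.    ,  1.1552, -0.0024]), 'joint_vel': array([ 0.0006, -0.0006, -0.0009,  0.0007, -0.0001, -0.0016]), 'joint_efforts': array([  0.0013, -60.6359, -34.2818,   0.0002,   0.0039,   0.    ]), 'tool_pos': array([0.2275, 0.5816, 0.2101]), 'eef_rot': array([ 0.1853,  0.9827, -0.0006, -0.0001]), 'ft_force': array([-0.108 ,  0.184 ,  0.2984]), 'ft_torque': array([ 0.0235,  0.0322, -0.0197]), 'grasp_force': 0.0, 'grip_width': 0.08537564956274334}
```

View pics/scene0.png

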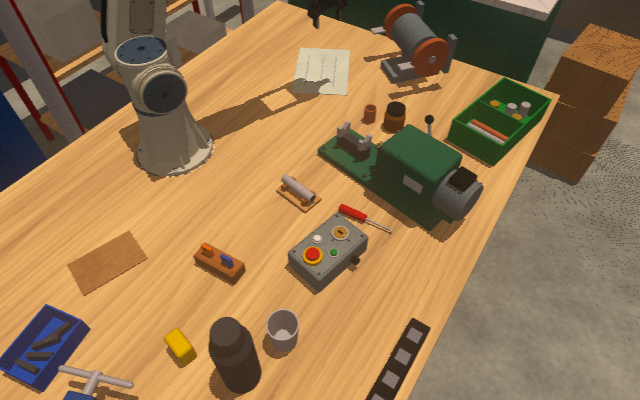

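View pics/top0.png

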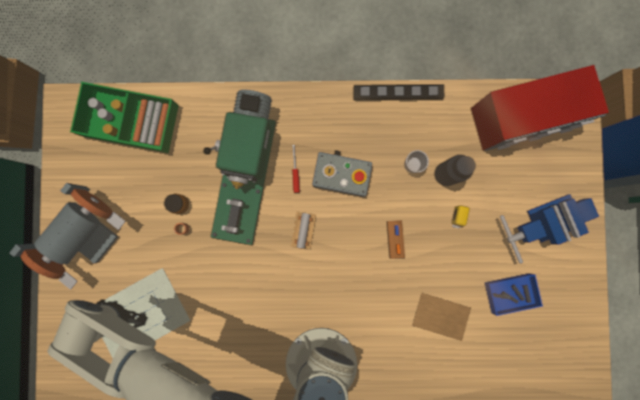

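The scene picture shows the tube at about (297,188), the V-rest (352,140), the station (328,250) with the keyhole (341,233), and the key block (219,262) with orange on the left and blue on the right. In the top view they are at: tube (304,230), rest (233,216), keyhole (329,171), block (396,240), blue key (397,231). Next come enlarged crops for sub-pixel work.

```bash
sed -i "s/    if f: cv2/    from scipy.spatial.transform import Rotation as R\n    g['rotation']=R.from_quat(g['rotation']).as_matrix()\n    if f: cv2/" h.py
python3 - <<'E'
from h import *
from scipy.spatial.transform import Rotation as R
def crop(im,x,y,w,h,s): return cv2.resize(im[y:y+h,x:x+w],None,fx=s,fy=s,interpolation=cv2.INTER_CUBIC)
for n in('scene','top'):
    g=load(n+'0'); g['rotation']=R.from_quat(g['rotation']).as_matrix(); np.savez('pics/'+n+'0.npz',**g)
s=load('scene0')['image'];t=load('top0')['image']
W=[crop(s,285,210,66,50,6),crop(s,310,115,66,50,6),crop(s,270,165,66,50,6),crop(s,186,235,66,50,6)]
a=np.vstack([np.hstack(W[:2]),np.hstack(W[2:])]);cv2.imwrite('pics/cs.png',a)
W=[crop(t,305,148,66,50,6),crop(t,200,190,66,50,6),crop(t,272,205,66,50,6),crop(t,364,215,66,50,6)]
a=np.vstack([np.hstack(W[:2]),np.hstack(W[2:])]);cv2.imwrite('pics/ct.png',a)
E
```

```text
(no output)
```

View pics/cs.png

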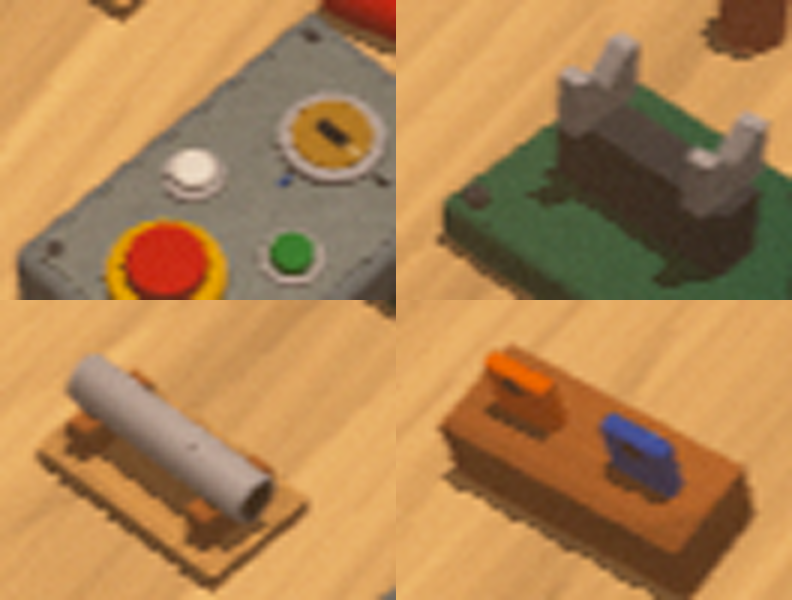

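View pics/ct.png

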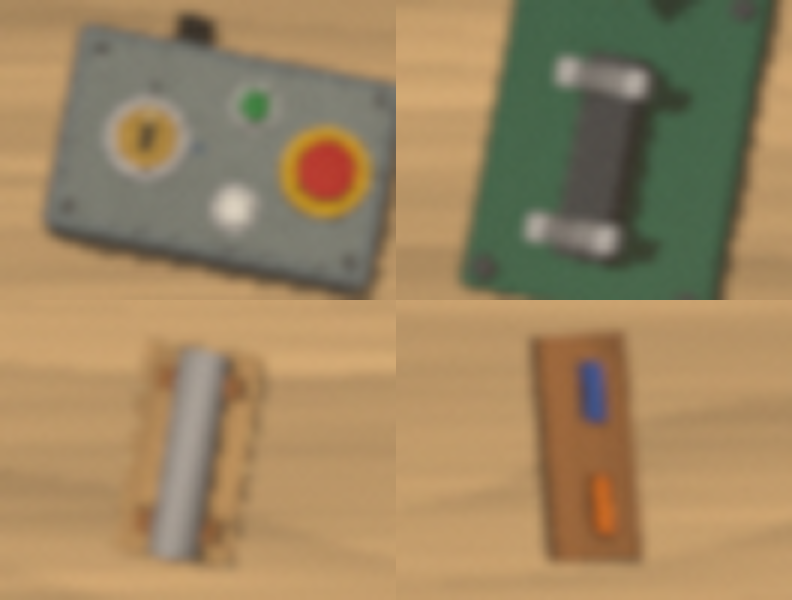

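The crops show all parts clearly. Now sub-pixel masks and triangulation.

```bash
cat >> h.py <<'E'
S=8
def mask(g,win,fn):
    x,y,w,h=win; im=cv2.resize(g['image'][y:y+h,x:x+w],None,fx=S,fy=S,interpolation=cv2.INTER_CUBIC)
    hsv=cv2.cvtColor(im,cv2.COLOR_BGR2HSV).astype(int); m=fn(hsv[...,0],hsv[...,1],hsv[...,2]).astype(np.uint8)
    m=cv2.morphologyEx(m,cv2.MORPH_OPEN,np.ones((5,5)))
    cs,_=cv2.findContours(m,cv2.RETR_EXTERNAL,cv2.CHAIN_APPROX_NONE)
    cs=sorted(cs,key=cv2.contourArea,reverse=True)
    return [((c[:,0]+.5)/S-.5+np.array([x,y])).astype(np.float32) for c in cs[:4]]
def cen(c):
    M=cv2.moments(c.reshape(-1,1,2)); return np.array([M['m10']/M['m00'],M['m01']/M['m00']])
E
cat > m.py <<'E'
from h import *
np.set_printoptions(precision=4,suppress=True)
s=load('scene0');t=load('top0')
F=dict(brass=(lambda h,S,V:(h>14)&(h<30)&(S>120)&(V>60),(325,220,32,25),(320,160,20,22)),
 blue=(lambda h,S,V:(h>100)&(h<135)&(S>90),(280-94+90,235,1,1),(384,215,30,30)),
 tube=(lambda h,S,V:(S<75)&(V>60),(275,168,48,42),(290,205,30,50)),
 vb=(lambda h,S,V:(S<60)&(V>105),(330,115,50,42),(215,190,35,50)),
 orange=(lambda h,S,V:(h<13)&(S>215)&(V>150),(195,238,24,25),(384,240,30,30)))
F['blue']=(F['blue'][0],(210,245,32,30),F['blue'][2])
for k,(f,ws,wt) in F.items():
    for n,g,w in(('s',s,ws),('t',t,wt)):
        for c in mask(g,w,f)[:2]: print(k,n,cen(c),cv2.contourArea(c),'rect',*cv2.minAreaRect(c))
E
python3 m.py
```

```text
brass s [339.8612 231.9437] 120.171875 rect (339.875, 231.9375) (11.25, 13.625) 90.0
brass s [353.2887 222.1606] 30.421875 rect (352.0625, 222.9375) (6.75, 8.75) 90.0
brass t [328.9603 170.606 ] 59.4609375 rect (328.9375, 170.75) (8.625, 8.75) 90.0
blue s [225.7015 257.4362] 30.5546875 rect (225.753662109375, 257.5006103515625) (11.573612213134766, 3.1769320964813232) 28.009178161621094
blue t [396.363 229.858] 13.9375 rect (396.3695983886719, 229.87037658691406) (7.990668296813965, 2.0439679622650146) 85.36454010009766
tube s [297.7231 186.7763] 246.53125 rect (297.10150146484375, 186.79037475585938) (36.36079406738281, 8.366300582885742) 36.1353759765625
tube t [302.9199 230.2526] 262.109375 rect (302.928466796875, 230.34176635742188) (8.025793075561523, 35.325374603271484) 9.41417407989502
vb s [364.769  138.8088] 36.8828125 rect (364.9096374511719, 138.75335693359375) (5.385165214538574, 13.495409965515137) 58.671302795410156
vb s [343.8337 125.2238] 24.1640625 rect (343.94927978515625, 125.49835205078125) (5.265722751617432, 12.33399772644043) 55.40770721435547
vb t [227.9783 228.2543] 83.578125 rect (228.38999938964844, 228.14495849609375) (16.82914161682129, 6.894290924072266) 8.13010311126709
vb t [233.0397 202.298 ] 81.0390625 rect (233.43482971191406, 202.08477783203125) (16.581892013549805, 6.851057052612305) 6.869991779327393
orange s [209.6114 249.4022] 6.171875 rect (209.4405059814453, 249.45399475097656) (2.4484944343566895, 5.075874328613281) 79.69515228271484
orange s [202.2338 246.3049] 2.3671875 rect (202.31248474121094, 246.3125) (3.2422986030578613, 1.0062305927276611) 26.56505012512207
```

```bash
cat > m2.py <<'E'
from m import *
print('----')
print('keyhole',tri(s,(339.86,231.94),t,(328.95,170.68)), onz(s,339.86,231.94,.078),onz(t,328.95,170.68,.078))
print('tube',tri(s,(297.1,186.79),t,(302.93,230.34)),onz(t,302.93,230.34,.038+.007))
a=np.deg2rad(9.414); d=np.array([-np.sin(a),np.cos(a)])
p=[onz(t,*(np.array((302.93,230.34))+k*17.66*d),.045) for k in(-1,1)]
print('tube ends',p,np.linalg.norm(p[0]-p[1]),'ang',np.arctan2(*(p[0]-p[1])[1::-1]))
A=onz(t,228.39,228.14,.108);B=onz(t,233.43,202.08,.108)
print('rest',(A+B)/2,np.linalg.norm(A-B),'ang',np.arctan2(*(B-A)[1::-1]))
# corner fits: station top (z=.07) rect
loose=lambda h,S,V:(h>100)&(h<140)&(S>60)
for n,g,w in(('s',s,F['blue'][1]),('t',t,F['blue'][2])):
    c=mask(g,w,loose)[0]; print('blue loose',n,cen(c),cv2.minAreaRect(c))
sat=lambda h,S,V:(S<75)
c=mask(t,(305,145,75,55),sat)[0]; r=cv2.minAreaRect(c); print('station',r, [onz(t,*q,.07)[:2] for q in cv2.boxPoints(r)])
blk=lambda h,S,V:(h<14)&(S>125)&(V<185)
c=mask(t,(375,212,45,55),blk)[0]; r=cv2.minAreaRect(c); print('block',r, [onz(t,*q,.042)[:2] for q in cv2.boxPoints(r)])
grn=lambda h,S,V:(h>45)&(h<90)&(S>60)
c=mask(t,(200,100,80,150),grn)[0]; r=cv2.minAreaRect(c); print('bed',r)
slot=lambda h,S,V:(V<85)
for n,g,w in(('s',s,(334,226,12,11)),('t',t,(324,165,10,11))):
    for c in mask(g,w,slot)[:2]: print('slot',n,cen(c),cv2.minAreaRect(c))
E
python3 m2.py|sed '1,/----/d'
```

```text
keyhole (array([ 0.6649, -0.0301,  0.0736]), np.float64(0.0004847699727961626)) [ 0.6662 -0.0329  0.078 ] [ 0.6647 -0.0298  0.078 ]
tube (array([0.4617, 0.0604, 0.0389]), np.float64(0.0021759177368803756)) [0.4626 0.0609 0.045 ]
tube ends [array([0.5225, 0.0506, 0.045 ]), array([0.4029, 0.0711, 0.045 ])] 0.12138585147920204 ang -0.1699889211293018
rest [0.5152 0.2986 0.108 ] 0.08829793108906728 ang -0.1887186035523195
blue loose s [225.7873 257.6165] ((225.81251525878906, 257.8750305175781), (12.577882766723633, 4.136725902557373), 26.56505012512207)
blue loose t [396.4243 229.7874] ((396.4407653808594, 229.81777954101562), (9.108529090881348, 3.026953935623169), 84.92039489746094)
station ((342.1968688964844, 173.06753540039062), (55.73442840576172, 37.79887008666992), 11.169502258300781) [array([0.6128, 0.031 ]), array([0.74  , 0.0051]), array([ 0.7013, -0.1814]), array([ 0.5745, -0.1548])]
block ((396.2760925292969, 238.22488403320312), (33.905635833740234, 10.7398042678833), 84.80557250976562) [array([ 0.49  , -0.2372]), array([ 0.4931, -0.274 ]), array([ 0.3773, -0.2826]), array([ 0.3742, -0.2459])]
bed ((241.80943298339844, 143.32809448242188), (43.05691146850586, 57.95576095581055), 11.17383861541748)
slot s [339.8447 231.6999] ((339.8398742675781, 231.73583984375), (4.9535088539123535, 1.7920857667922974), 36.02737045288086)
```

```bash
cat > to.py <<'E'
# to.py x y z psi(deg, yaw of tool y): prints the turn then shift left, in tool axes
import sys
from h import *
from scipy.spatial.transform import Rotation as R
np.set_printoptions(precision=4,suppress=True)
o=readout.observe(); x,y,z,psi=map(float,sys.argv[1:]); p=np.deg2rad(psi)
Rt=np.c_[[-np.sin(p),np.cos(p),0],[np.cos(p),np.sin(p),0],[0,0,-1]]
Rc=R.from_quat(o['eef_rot']); d=np.array([x,y,z])-o['tool_pos']
print('turn deg',(Rc.inv()*R.from_matrix(Rt)).as_rotvec(degrees=True),'shift then',Rt.T@d,'shift now',Rc.inv().apply(d),'pos',o['tool_pos'],'t',o['clock'])
print('F',o['ft_force'],'T',o['ft_torque'],'w',o['grip_width'],'g',o['grasp_force'],'j',o['joint_pos'])
E
cat > m3.py <<'E'
from m import *
print('----')
for c,d in(((225.81,257.87),(396.44,229.82)),((225.75,257.5),(396.37,229.87))):
    print('blue',tri(s,c,t,d),onz(s,*c,.078),onz(t,*d,.078))
a=np.deg2rad(36.03);q=np.array((339.84,231.73));v=2.5*np.array([np.cos(a),np.sin(a)])
e=onz(s,*(q+v),.078)-onz(s,*(q-v),.078);print('slot dir',e,np.degrees(np.arctan2(-e[1],-e[0])))
for nm,g,c,an,z in(('blueS',s,(225.81,257.87),27.,.078),('blueT',t,(396.44,229.82),85.1,.078),('stat',t,(342.2,173.07),101.17,.07),('tubeS',s,(297.1,186.79),36.13,.045)):
    a=np.deg2rad(an);v=4*np.array([np.cos(a),np.sin(a)]);q=np.array(c)
    e=onz(g,*(q+v),z)-onz(g,*(q-v),z); print(nm,np.degrees(np.arctan(e[1]/e[0])))
E
python3 m3.py|sed '1,/----/d'
python3 -m creep '[[0,0,-5.8,0,0,-0.02,1],[0,0,-5.8,0,0,-0.02,1],[0,0,0,-0.02,-0.0296,0,1],[0,0,0,-0.02,-0.0296,0,1],[0,0,0,-0.02,-0.0296,0,1],[0,0,0,-0.02,-0.0296,0,1],[0,0,0,-0.02,-0.0296,0,1],[0,0,0,-0.02,-0.0296,0,1]]'
python3 -m creep '[[0,0,0,-0.02,-0.0296,0,1],[0,0,0,-0.02,-0.0296,0,1],[0,0,0,-0.02,-0.0296,0,1],[0,0,0,-0.02,-0.0296,0,1],[0,0,0,-0.02,-0.0296,0,1],[0,0,0,-0.02,-0.0296,0,1],[0,0,0,-0.02,-0.0296,0,1],[0,0,0,-0.02,-0.0296,0,1]]'
python3 -m creep '[[0,0,0,-0.02,-0.0296,0,1],[0,0,0,-0.02,-0.0296,0,1],[0,0,0,0,0,0,1],[0,0,0,0,0,0,1]]'
python3 to.py 0.462 0.0605 0.035 80.3
```

```text
blue (array([ 0.462 , -0.2574,  0.069 ]), np.float64(0.0014456991336854173)) [ 0.4662 -0.2613  0.078 ] [ 0.4625 -0.2556  0.078 ]
blue (array([ 0.4618, -0.2571,  0.0701]), np.float64(0.0015649644624730176)) [ 0.4653 -0.2605  0.078 ] [ 0.4623 -0.2553  0.078 ]
slot dir [ 0.0139 -0.0021  0.    ] 171.29968010522006
blueS 4.840933377990284
blueT 3.976594991509306
stat -11.671690354654645
tubeS -9.52202490690411
clock: 0.9
tool_pos: [0.316, 0.3852, 0.2505]
eef_rot: [0.085, 0.996, -0.0, -0.0]
ft_force: [0.6, 0.3, 0.6]
grip_width: 0.0853
grasp_force: 0.0
clock: 1.7
tool_pos: [0.4335, 0.1248, 0.2507]
eef_rot: [0.085, 0.996, 0.0, -0.0]
ft_force: [0.1, 0.1, -1.1]
grip_width: 0.0852
grasp_force: 0.0
clock: 2.1
tool_pos: [0.4625, 0.0605, 0.2505]
eef_rot: [0.086, 0.996, 0.0, -0.0]
ft_force: [-0.2, 0.3, -0.2]
grip_width: 0.0854
grasp_force: 0.0
turn deg [ 0.0008 -0.0516 -0.1812] shift then [ 0.0005 -0.0001  0.2155] shift now [ 0.0003 -0.0001  0.2155] pos [0.4625 0.0605 0.2505] t 2.1
F [-0.237   0.3163 -0.1582] T [ 0.0127  0.0578 -0.007 ] w 0.08538969354492314 g 0.0 j [ 0.1267  0.0614  1.9117  0.0003  1.1693 -1.2718]
```

```bash

python3 -m creep '[[0,0,0,0,0,0.04,1],[0,0,0,0,0,0.04,1],[0,0,0,0,0,0.04,1],[0,0,0,0,0,0.04,1],[0,0,0,0,0,0.03,1],[0,0,0,0,0,0.025,1],[0,0,0,0,0,0,1]]'
python3 -m creep '[[0,0,0,0,0,0,0],[0,0,0,0,0,0,0],[0,0,0,0,0,0,0],[0,0,0,0,0,0,0],[0,0,0,0,0,0,0],[0,0,0,0,0,0,0],[0,0,0,0,0,0,0]]'
python3 to.py 0.462 0.0605 0.035 80.3
```

```text
clock: 2.8
tool_pos: [0.4597, 0.0618, 0.0332]
eef_rot: [0.084, 0.996, -0.001, -0.003]
ft_force: [0.1, -0.4, -0.1]
grip_width: 0.0852
grasp_force: 0.0
clock: 3.5
tool_pos: [0.4628, 0.061, 0.0359]
eef_rot: [0.085, 0.996, 0.0, 0.0]
ft_force: [-0.7, -0.0, -0.1]
grip_width: 0.0003
grasp_force: 0.0
turn deg [ 0.0047  0.0132 -0.0684] shift then [ 0.0007 -0.0007  0.0009] shift now [ 0.0007 -0.0007  0.0009] pos [0.4628 0.061  0.0359] t 3.5
F [-0.6613 -0.0174 -0.1376] T [-0.0247  0.0076  0.0105] w 0.0002907507072556101 g 0.0 j [ 0.1279  0.3716  2.1016  0.      0.6682 -1.2724]
```

The gripper shut on nothing, so I look before moving.

```bash
python3 - <<'E'
from h import *
s=grab('scene','scene1.png');t=grab('top','top1.png')
a=np.hstack([cv2.resize(s['image'][130:230,250:350],None,fx=4,fy=4,interpolation=2),cv2.resize(t['image'][180:280,255:355],None,fx=4,fy=4,interpolation=2)])
cv2.imwrite('pics/c1.png',a); print(readout.observe())
E
```

```text
{'clock': 3.6, 'joint_pos': array([ 1.27903086e-01,  3.71913425e-01,  2.10160290e+00, -2.29882624e-05,
        6.68135735e-01, -1.27241556e+00]), 'joint_vel': array([ 0.00112832,  0.00133603, -0.00037334,  0.00168417, -0.00193569,
        0.00069151]), 'joint_efforts': array([ 5.13117848e-04, -4.85108256e+01, -2.08156675e+01,  9.91636784e-05,
        1.20989946e-03,  2.22657195e-04]), 'tool_pos': array([0.46270639, 0.06101356, 0.0357889 ]), 'eef_rot': array([ 8.51266661e-02,  9.96370137e-01, -1.32422841e-05, -2.75230902e-05]), 'ft_force': array([ 0.00257698,  0.30847108, -0.13781546]), 'ft_torque': array([ 0.02980006,  0.02235367, -0.0684739 ]), 'grasp_force': 0.0, 'grip_width': -0.00029496518838730386}
```

View pics/c1.png

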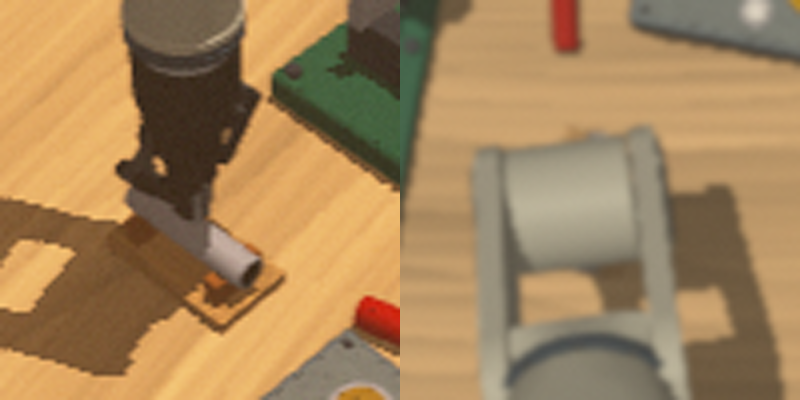

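```bash
python3 - <<'E'
from h import *
np.set_printoptions(precision=4,suppress=True)
s=load('scene1');s0=load('scene0')
print('tips',proj(s,(.4628,.061,.022)),'tcp',proj(s,(.4628,.061,.036)),'axis start mid',proj(s,(.462,.0605,.038)))
c=(297.1,186.79)
a=np.vstack([cv2.resize(x['image'][165:215,270:330],None,fx=6,fy=6,interpolation=2) for x in(s0,s)])
cv2.imwrite('pics/c2.png',a)
E
```

```text
tips [298.0566 190.4145] tcp [297.9069 187.4211] axis start mid [297.5709 186.9833]
```

View pics/c2.png

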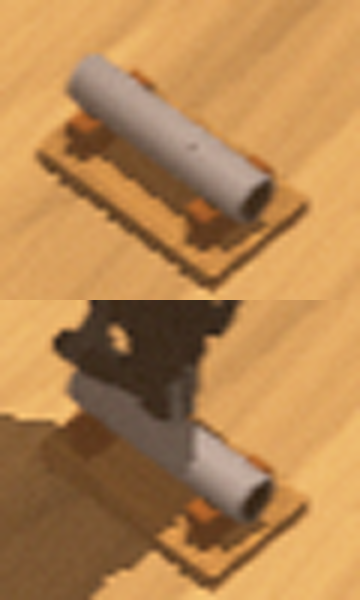

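The tube lies unmoved in the cradle with a finger in front of it near its middle, at about (300,191). A width of 0 contradicts this, so I'll lift and check.

```bash

python3 -m creep '[[0,0,0,0,0,0,0],[0,0,0,0,0,-0.01,0],[0,0,0,0,0,-0.02,0],[0,0,0,0,0,-0.03,0],[0,0,0,0,0,-0.03,0],[0,0,0,0,0,0,0],[0,0,0,0,0,0,0]]'
python3 - <<'E'
from h import *
np.set_printoptions(precision=4,suppress=True)
s=grab('scene','scene2.png');o=readout.observe();print(o['ft_force'],o['grip_width'],o['grasp_force'],o['tool_pos'])
cv2.imwrite('pics/c3.png',cv2.resize(s['image'][135:215,260:340],None,fx=5,fy=5,interpolation=2))
E
```

```text
clock: 4.3
tool_pos: [0.4633, 0.0611, 0.1268]
eef_rot: [0.085, 0.996, 0.0, 0.001]
ft_force: [-0.9, -0.8, -1.0]
grip_width: 0.0003
grasp_force: 0.0
[-0.4265 -0.5155 -0.1929] -0.0002649347011466861 0.0 [0.4625 0.061  0.1259]
```

View pics/c3.png

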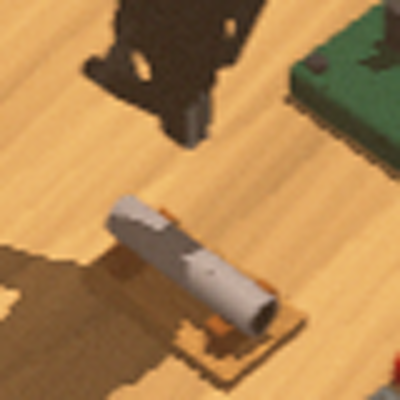

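The fingers are shut in the air, well above the tube, which hasn't moved; the tip shows at about (298,164.5). I'll work out how high the tip really is.

```bash
python3 - <<'E'
from h import *
s=load('scene2')
for z in np.arange(.09,.2,.01): print(round(z,3),proj(s,(.4625,.061,z)).round(1))
m=s['image'][135:215,260:340]
g=cv2.cvtColor(m,cv2.COLOR_BGR2GRAY)
print(g[20:34,30:46])
E
```

```text
0.09 [297.2 175.4]
0.1 [297.1 173.1]
0.11 [297.  170.7]
0.12 [296.9 168.3]
0.13 [296.7 165.9]
0.14 [296.6 163.5]
0.15 [296.5 161.1]
0.16 [296.4 158.6]
0.17 [296.3 156.1]
0.18 [296.1 153.5]
0.19 [296.  150.9]
0.2 [295.9 148.3]
[[ 49  53  48  53  50  48  47  50  57  59  68  75 119 175 180 181]
 [ 51  51  52  52  53  49  49  57  71  73  66  75 122 174 181 183]
 [ 66  52  51  47  51  50  55  71  86  72  67  74 121 181 184 189]
 [177 128  57  51  49  51  48  69  84  71  67  76 129 183 186 186]
 [192 163  86  51  49  52  54  68  85  72  66  81 137 188 188 179]
 [189 161  91  51  50  51  50  67  84  74  64 120 175 185 180 171]
 [188 180 139  48  48  50  51  67  87  71  67 116 168 183 174 171]
 [186 188 179 131  65  49  50  66  83  73  65 122 163 171 170 171]
 [189 189 183 180 153  82  53  69  88  99 151 178 173 171 175 179]
 [187 182 179 179 172 159 124 106 107 155 180 176 176 177 180 181]
 [182 179 177 174 168 175 178 185 185 181 177 179 181 180 183 185]
 [181 175 174 172 172 180 184 185 183 180 180 180 179 181 183 183]
 [177 174 171 174 177 184 186 184 183 184 183 182 183 182 184 180]
 [174 170 173 179 183 187 190 186 184 184 180 183 183 184 182 177]]
```

The tip stands about 25–30 mm higher than the text's 14 mm ahead of the TCP would give. I'll measure it by touching bare bench gently with shut fingers, and take a picture there.

```bash

python3 -m creep '[[0,0,0,0.035,0,0,0],[0,0,0,0.035,0,0,0],[0,0,0,0.03,0,0,0],[0,0,0,0,0,0.035,0],[0,0,0,0,0,0.035,0],[0,0,0,0,0,0.025,0],[0,0,0,0,0,0,0]]'
python3 -m creep '[[0,0,0,0,0,0.004,0],[0,0,0,0,0,0.004,0],[0,0,0,0,0,0.004,0],[0,0,0,0,0,0,0]]'
python3 - <<'E'
from h import *
np.set_printoptions(precision=4,suppress=True)
s=grab('scene','scene3.png');o=readout.observe();print(o['ft_force'],o['tool_pos'])
x,y,_=o['tool_pos']
for z in (0,.01,.02,.03,.04,.05): print(z,proj(s,(x,y,z)).round(1))
u,v=proj(s,(x,y,.03)).round().astype(int)
cv2.imwrite('pics/c4.png',cv2.resize(s['image'][v-30:v+20,u-30:u+30],None,fx=8,fy=8,interpolation=0)); print(u-30,v-30)
E
```

```text
clock: 5.05
tool_pos: [0.3608, 0.0774, 0.0279]
eef_rot: [0.085, 0.996, -0.001, -0.004]
ft_force: [0.4, 0.0, -0.7]
grip_width: -0.0002
grasp_force: 0.0
clock: 5.45
tool_pos: [0.3644, 0.0781, 0.019]
eef_rot: [0.085, 0.996, 0.0, 0.0]
ft_force: [0.8, 0.3, -0.2]
grip_width: -0.0
grasp_force: 0.0
[-0.5628 -0.3065 -0.3471] [0.3644 0.0781 0.0191]
0 [275.9 178.3]
0.01 [275.7 176.1]
0.02 [275.4 174. ]
0.03 [275.2 171.9]
0.04 [275.  169.7]
0.05 [274.7 167.5]
245 142
```

View pics/c4.png

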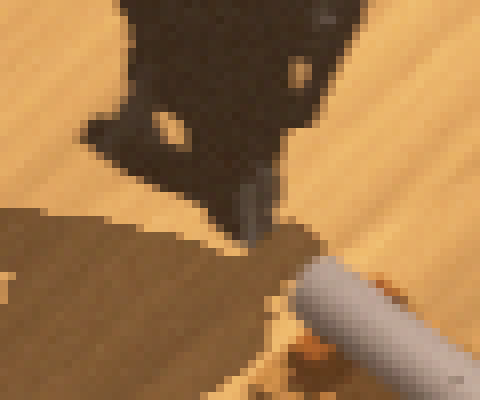

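The tip shows at (275.8,172.4): lateral position agrees, but height above the bench is about 28 mm instead of 5. Going on down to touch.

```bash

python3 -m creep '[[0,0,0,0,0,0.005,0],[0,0,0,0,0,0.005,0],[0,0,0,0,0,0.004,0],[0,0,0,0,0,0,0]]'
python3 -m creep '[[0,0,0,0,0,0.003,0],[0,0,0,0,0,0,0]]'
python3 -m creep '[[0,0,0,0,0,0.002,0],[0,0,0,0,0,0,0]]'
python3 -m creep '[[0,0,0,0,0,0.002,0],[0,0,0,0,0,0,0]]'
```

```text
clock: 5.9
tool_pos: [0.3637, 0.0779, 0.0042]
eef_rot: [0.085, 0.996, -0.0, -0.001]
ft_force: [0.9, 0.0, -0.5]
grip_width: -0.0
grasp_force: 0.0
clock: 6.1
tool_pos: [0.364, 0.078, 0.0015]
eef_rot: [0.085, 0.996, -0.0, -0.0]
ft_force: [-0.5, 1.6, 0.0]
grip_width: 0.0002
grasp_force: 0.0
clock: 6.3
tool_pos: [0.3641, 0.078, -0.0003]
eef_rot: [0.085, 0.996, -0.0, -0.0]
ft_force: [0.2, 0.1, 0.2]
grip_width: -0.0
grasp_force: 0.0
clock: 6.5
tool_pos: [0.3641, 0.078, -0.0023]
eef_rot: [0.085, 0.996, -0.0, -0.0]
ft_force: [0.2, -0.7, -0.0]
grip_width: -0.0002
grasp_force: 0.0
```

```bash

python3 -m creep '[[0,0,0,0,0,0.002,0],[0,0,0,0,0,0.002,0],[0,0,0,0,0,0,0]]'
python3 -m creep '[[0,0,0,0,0,0.002,0],[0,0,0,0,0,0,0]]'
python3 -m creep '[[0,0,0,0,0,0.002,0],[0,0,0,0,0,0,0]]'
python3 -m creep '[[0,0,0,0,0,0.0015,0],[0,0,0,0,0,0,0]]'
```

```text
clock: 6.8
tool_pos: [0.364, 0.078, -0.0065]
eef_rot: [0.085, 0.996, -0.0, -0.0]
ft_force: [-0.2, -0.0, 0.1]
grip_width: -0.0
grasp_force: 0.0
clock: 7.0
tool_pos: [0.3641, 0.078, -0.0084]
eef_rot: [0.085, 0.996, -0.0, -0.0]
ft_force: [-0.3, -0.5, -0.1]
grip_width: -0.0002
grasp_force: 0.0
clock: 7.2
tool_pos: [0.3641, 0.078, -0.0104]
eef_rot: [0.085, 0.996, -0.0, -0.0]
ft_force: [0.2, -0.2, 0.0]
grip_width: -0.0002
grasp_force: 0.0
clock: 7.4
tool_pos: [0.3641, 0.078, -0.0119]
eef_rot: [0.085, 0.996, -0.0, -0.0]
ft_force: [-0.0, -0.4, -0.9]
grip_width: 0.0001
grasp_force: 0.0
```

```bash

python3 -m creep '[[0,0,0,0,0,0.0015,0],[0,0,0,0,0,0,0]]'
python3 -m creep '[[0,0,0,0,0,0.0015,0],[0,0,0,0,0,0,0]]'
python3 -m creep '[[0,0,0,0,0,0.0015,0],[0,0,0,0,0,0,0]]'
python3 -c "
from h import *
s=grab('scene','scene4.png');g=cv2.cvtColor(s['image'],6);print(g[168:184,268:286]);t=grab('top','top4.png')"
```

```text
clock: 7.6
tool_pos: [0.3641, 0.078, -0.0133]
eef_rot: [0.085, 0.996, -0.0, -0.0]
ft_force: [0.3, 0.2, 0.1]
grip_width: -0.0
grasp_force: 0.0
clock: 7.8
tool_pos: [0.3641, 0.078, -0.0148]
eef_rot: [0.085, 0.996, -0.0, -0.0]
ft_force: [0.5, -0.4, -0.3]
grip_width: 0.0001
grasp_force: 0.0
clock: 8.0
tool_pos: [0.3641, 0.078, -0.0163]
eef_rot: [0.085, 0.996, -0.0, -0.0]
ft_force: [0.3, -1.0, 0.3]
grip_width: -0.0002
grasp_force: 0.0
[[ 71  62  48  47  45  49  46  47  46  49  47  46  57 132 182 182 182 186]
 [ 47  44  45  46  45  43  47  46  45  48  48  50  61  87  93  95 141 185]
 [ 48  47  45  46  48  47  48  43  48  53  62  53  69  97  94  99  97 137]
 [ 51  44  47  46  47  44  46  50  45  53  71  72  69  93  98  98  97  90]
 [ 52  47  44  47  48  47  47  49  57  63  60  71  75  97  94  93  91  93]
 [ 50  43  47  46  47  45  47  52  68  71  66  74  64  84  94  92  91  92]
 [ 69  50  46  47  48  45  50  59  76  70  66  75  67  86  92 104 132 158]
 [ 99  92  74  61  46  46  47  59  75  76  66  69  76  89 103 142 166 167]
 [ 99  93  89  70  51  47  47  52  70  76  62  76  93  96 125 154 161 165]
 [ 97  91  93  84  60  48  48  52  68  72  61  72  91 104 131 144 153 160]
 [ 96  94  94  97  82  56  46  51  70  79  68  77 126 150 122 134 142 150]
 [ 94  92  92  93  88  88  73  66  78  86  93  97 112 123 107 118 130 142]
 [ 94  94  93  89  93  94  95  91  90  94 102  95 113 120  93 101 112 127]
 [ 95  92  89  91  91  94  97  98 101 100 100  94 143 167 102  91 100 111]
 [ 91  91  93  95  97  96 100 100  97  97  95 100 148 192 168 101  91  97]
 [ 92  92  95  99 100 102 101  99  99  96  96 102 149 194 179 127  83  90]]
```

```bash

python3 -m creep '[[0,0,0,0,0,0.001,0],[0,0,0,0,0,0.001,0],[0,0,0,0,0,0,0]]'
python3 -m creep '[[0,0,0,0,0,0.001,0],[0,0,0,0,0,0,0]]'
python3 -m creep '[[0,0,0,0,0,0.001,0],[0,0,0,0,0,0,0]]'
python3 -m creep '[[0,0,0,0,0,0.001,0],[0,0,0,0,0,0,0]]'
python3 -m creep '[[0,0,0,0,0,0.001,0],[0,0,0,0,0,0,0]]'
```

```text
clock: 8.4
tool_pos: [0.3641, 0.078, -0.0183]
eef_rot: [0.085, 0.996, -0.0, -0.0]
ft_force: [0.4, 0.3, 0.3]
grip_width: 0.0002
grasp_force: 0.0
clock: 8.6
tool_pos: [0.3641, 0.078, -0.0193]
eef_rot: [0.085, 0.996, -0.0, -0.0]
ft_force: [0.8, -0.5, -0.0]
grip_width: -0.0003
grasp_force: 0.0
clock: 8.8
tool_pos: [0.3641, 0.078, -0.0203]
eef_rot: [0.085, 0.996, -0.0, -0.0]
ft_force: [0.6, -0.7, -0.9]
grip_width: -0.0002
grasp_force: 0.0
clock: 9.0
tool_pos: [0.3642, 0.078, -0.0205]
eef_rot: [0.085, 0.996, 0.0, 0.0]
ft_force: [-4.4, -0.5, 21.3]
grip_width: -0.0003
grasp_force: 11.0
clock: 9.2
tool_pos: [0.3642, 0.078, -0.0207]
eef_rot: [0.085, 0.996, 0.0, 0.0]
ft_force: [-8.5, -1.7, 48.8]
grip_width: 0.0001
grasp_force: 24.6
```

Contact comes at reported z = −0.0204, so the reported TCP sits 34 mm too low (stiffness about 25 N/mm). I'll carry on with true z = reported + 0.034 and redo the grasp.

```bash

python3 -m creep '[[0,0,0,0,0,-0.02,1],[0,0,0,0,0,-0.04,1],[0,0,0,0,0,-0.04,1],[0,0,0,-0.035,0,0,1],[0,0,0,-0.035,0,0,1],[0,0,0,-0.03,0,0,1],[0,0,0,0,0,0,1],[0,0,0,0,0,0,1]]'
python3 -m creep '[[0,0,0,0,0,0.03,1],[0,0,0,0,0,0.03,1],[0,0,0,0,0,0.01,1],[0,0,0,0,0,0.008,1],[0,0,0,0,0,0,1]]'
python3 -m creep '[[0,0,0,0,0,0,0],[0,0,0,0,0,0,0],[0,0,0,0,0,0,0],[0,0,0,0,0,0,0],[0,0,0,0,0,0,0],[0,0,0,0,0,0,0]]'
```

```text
clock: 10.0
tool_pos: [0.4623, 0.0609, 0.0774]
eef_rot: [0.085, 0.996, -0.0, -0.001]
ft_force: [-1.1, 0.5, -0.1]
grip_width: 0.0851
grasp_force: 0.0
clock: 10.5
tool_pos: [0.4619, 0.0611, -0.0005]
eef_rot: [0.085, 0.996, -0.0, -0.001]
ft_force: [1.0, 0.2, -0.4]
grip_width: 0.0855
grasp_force: 0.0
clock: 11.1
tool_pos: [0.4627, 0.0594, 0.0006]
eef_rot: [0.084, 0.996, -0.001, 0.0]
ft_force: [-3.5, -16.5, 13.1]
grip_width: 0.026
grasp_force: 58.1
```

```bash

python3 -m creep '[[0,0,0,0,-0.001,-0.005,0],[0,0,0,0,0,-0.02,0],[0,0,0,0,0,-0.04,0],[0,0,0,0,0,-0.05,0],[0,0,0,0,0,-0.05,0],[0,0,0,0,0,0,0],[0,0,0,0,0,0,0]]'
python3 - <<'E'
from h import *
np.set_printoptions(precision=4,suppress=True)
s=grab('scene','scene5.png');t=grab('top','top5.png')
f=lambda h,S,V:(S<60)&(V>90)
o=readout.observe();p=o['tool_pos'];print(p,o['ft_force'],o['ft_torque'],o['grip_width'])
u,v=proj(s,p+[0,0,.039]).astype(int);print('expect',proj(s,p+[0,0,.039]))
for c in mask(s,(u-28,v-28,56,56),f)[:3]: print(cen(c),cv2.contourArea(c),cv2.minAreaRect(c))
cv2.imwrite('pics/c5.png',cv2.resize(s['image'][v-60:v+60,u-70:u+90],None,fx=5,fy=5,interpolation=2));print(u-70,v-60)
E
```

```text
clock: 11.8
tool_pos: [0.463, 0.0603, 0.1657]
eef_rot: [0.085, 0.996, 0.0, 0.001]
ft_force: [-1.2, 0.2, -3.0]
grip_width: 0.0265
grasp_force: 59.6
[0.4613 0.06   0.1635] [-0.5735  0.5528 -2.8063] [ 0.0124 -0.0214 -0.0117] 0.02624934945439638
expect [295.2426 147.7085]
[306.3625 153.13  ] 68.703125 ((306.3801574707031, 153.43331909179688), (12.684605598449707, 6.885568618774414), 32.61924362182617)
225 87
```

View pics/c5.png

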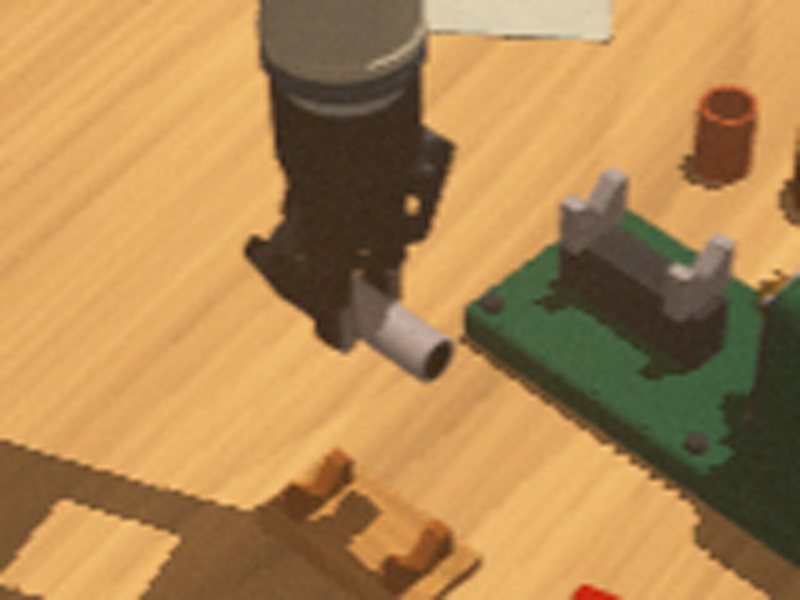

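The tube is held level in the jaws (its open end at about (312,159)); the V-rest is at right. Moving over the rest.

```bash

python3 -m creep '[[0,0,1,0,0,0,0],[0,0,0,-0.001,0.035,0,0],[0,0,0,-0.001,0.035,0,0],[0,0,0,-0.001,0.035,0,0],[0,0,0,-0.001,0.035,0,0],[0,0,0,-0.001,0.035,0,0],[0,0,0,-0.001,0.035,0,0],[0,0,0,-0.002,0.034,0,0]]'
python3 -m creep '[[0,0,0,0,0,0,0],[0,0,0,0,0,0.03,0],[0,0,0,0,0,0.03,0],[0,0,0,0,0,0,0],[0,0,0,0,0,0,0]]'
python3 to.py .515 .2986 .0796 79.2
python3 - <<'E'
from h import *
np.set_printoptions(precision=2,suppress=True)
o=readout.observe();p5=np.array([.4613,.06,.2015]);s5=load('scene5')
d=np.array([np.cos(.171),-np.sin(.171),0])
for L in(.05,.055,.06,.065,.07): print(L,proj(s5,p5+L*d))
s=grab('scene','scene6.png');t=grab('top','top6.png')
f=lambda h,S,V:(S<60)&(V>90)
for c in mask(s,(320,95,60,60),f)[:4]: print(cen(c),cv2.contourArea(c),cv2.minAreaRect(c))
p=o['tool_pos']+[0,0,.0375]; d=np.array([np.cos(.188),-np.sin(.188),0]);print('pred end',proj(s,p+.06*d),proj(s,p-.06*d),'rest ends',proj(s,np.array([.515,.2986,.115])+.06*d))
E
```

```text
clock: 12.7
tool_pos: [0.5152, 0.2994, 0.1627]
eef_rot: [0.094, 0.996, -0.001, -0.001]
ft_force: [1.7, -0.5, -2.2]
grip_width: 0.0258
grasp_force: 59.6
clock: 13.2
tool_pos: [0.5151, 0.2975, 0.1038]
eef_rot: [0.094, 0.996, -0.001, -0.001]
ft_force: [1.2, 0.5, -1.4]
grip_width: 0.0262
grasp_force: 59.8
turn deg [-0.1198 -0.1362  0.0074] shift then [0.0003 0.0011 0.0242] shift now [0.0003 0.0011 0.0242] pos [0.5151 0.2975 0.1038] t 13.2
F [ 1.2458  0.5389 -1.3913] T [-0.0118 -0.1057 -0.0388] w 0.026186005845319615 g 59.77737843990326 j [ 0.5212  0.4284  1.7868 -0.      0.9295 -0.8612]
0.05 [308.54 157.05]
0.055 [309.89 157.98]
0.06 [311.25 158.91]
0.065 [312.62 159.84]
0.07 [313.99 160.78]
[365.35 128.44] 66.5625 ((364.91326904296875, 128.86199951171875), (12.03184700012207, 7.841546058654785), 32.61924362182617)
[360.54 141.04] 12.3984375 ((360.642822265625, 141.10618591308594), (5.990630149841309, 3.0498855113983154), 22.833650588989258)
[368.24 137.14] 7.734375 ((368.125, 137.3125), (3.0, 3.875), 90.0)
[345.81 123.63] 2.328125 ((345.7804870605469, 123.6493911743164), (2.4792585372924805, 1.4250855445861816), 38.65980911254883)
pred end [370.41 132.43] [340.72 114.04] rest ends [369.73 138.63]
```

```bash
python3 - <<'E'
from h import *
s=load('scene6')
cv2.imwrite('pics/c6.png',cv2.resize(s['image'][90:165,310:410],None,fx=8,fy=8,interpolation=2))
E
```

```text
(no output)
```

View pics/c6.png

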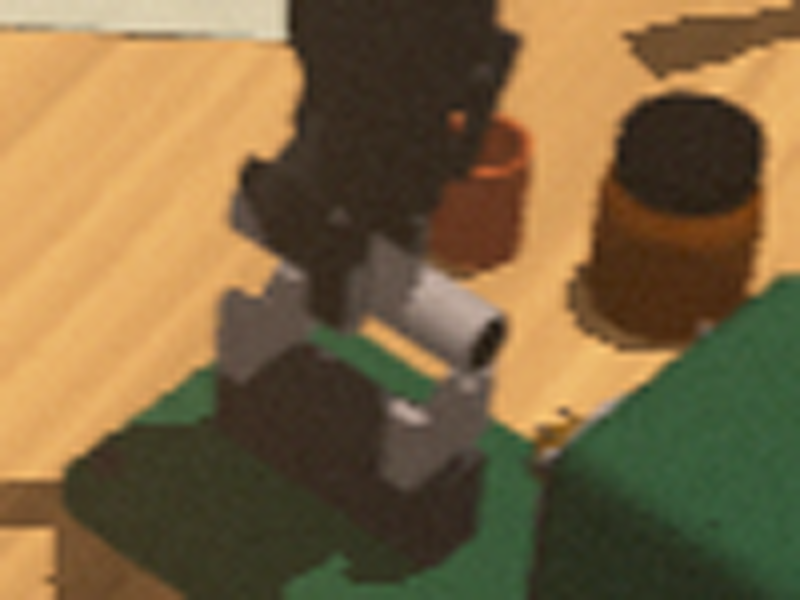

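The tube end is at (371,132.5), on its predicted spot. The near V-block's tips are at about (360.6,140.8) and (369.7,137.2).

```bash
python3 - <<'E'
from h import *
s=load('scene6');m=onz(s,365.15,139,.11);d=np.array([np.cos(.188),-np.sin(.188),0]);r=m-.044*d;print(m,r)
E
python3 -m creep '[[0,0,0,0,0.0005,0.01,0],[0,0,0,0,0,0.008,0],[0,0,0,0,0,0.004,0],[0,0,0,0,0,0,0],[0,0,0,0,0,0,0]]'
python3 -m creep '[[0,0,0,0,0,0.001,0],[0,0,0,0,0,0,0]]'
python3 -m creep '[[0,0,0,0,0,0.001,0],[0,0,0,0,0,0,0]]'
```

```text
[0.56087682 0.28314216 0.11      ] [0.5176521  0.29136552 0.11      ]
clock: 13.8
tool_pos: [0.516, 0.2988, 0.0827]
eef_rot: [0.094, 0.996, -0.0, -0.0]
ft_force: [-0.6, 0.1, -2.1]
grip_width: 0.0261
grasp_force: 59.8
clock: 14.0
tool_pos: [0.5162, 0.2989, 0.0819]
eef_rot: [0.094, 0.996, 0.0, 0.0]
ft_force: [0.4, 0.1, -2.0]
grip_width: 0.0265
grasp_force: 59.8
clock: 14.2
tool_pos: [0.5162, 0.2988, 0.0813]
eef_rot: [0.094, 0.996, 0.0, 0.0]
ft_force: [-0.7, -0.3, 3.4]
grip_width: 0.0264
grasp_force: 60.6
```

Contact is 4 mm early, so the tube sits on one flank; the scene view suggests the rest lies at smaller y. Shift that way and try again.

```bash

python3 -m creep '[[0,0,0,0,0,-0.002,0],[0,0,0,0,-0.003,0,0],[0,0,0,0,0,0.002,0],[0,0,0,0,0,0,0]]'
python3 -m creep '[[0,0,0,0,0,0.001,0],[0,0,0,0,0,0,0]]'
python3 -m creep '[[0,0,0,0,0,0.001,0],[0,0,0,0,0,0,0]]'
```

```text
clock: 14.6
tool_pos: [0.5152, 0.2956, 0.0803]
eef_rot: [0.094, 0.996, -0.0, -0.0]
ft_force: [-0.5, -0.3, -2.8]
grip_width: 0.0261
grasp_force: 59.9
clock: 14.8
tool_pos: [0.5154, 0.2958, 0.0795]
eef_rot: [0.094, 0.996, -0.0, -0.0]
ft_force: [0.1, -0.3, -3.3]
grip_width: 0.0264
grasp_force: 59.9
clock: 15.0
tool_pos: [0.5154, 0.2958, 0.0786]
eef_rot: [0.094, 0.996, -0.0, -0.0]
ft_force: [0.5, -1.2, -1.3]
grip_width: 0.0261
grasp_force: 59.9
```

Right direction: it now goes lower. Continuing.

```bash

python3 -m creep '[[0,0,0,0,-0.001,0,0],[0,0,0,0,0,0.001,0],[0,0,0,0,0,0,0]]'
python3 -m creep '[[0,0,0,0,0,0.001,0],[0,0,0,0,0,0,0]]'
python3 -m creep '[[0,0,0,0,0,0.0005,0],[0,0,0,0,0,0,0]]'
python3 to.py .5152 .295 .0776 79.2
```

```text
clock: 15.3
tool_pos: [0.5156, 0.2952, 0.078]
eef_rot: [0.094, 0.996, 0.0, 0.0]
ft_force: [0.2, 0.8, -0.3]
grip_width: 0.0262
grasp_force: 60.2
clock: 15.5
tool_pos: [0.5157, 0.2953, 0.0778]
eef_rot: [0.094, 0.996, 0.0, 0.0]
ft_force: [-3.4, 0.8, 7.7]
grip_width: 0.0264
grasp_force: 61.1
clock: 15.7
tool_pos: [0.5157, 0.2953, 0.0777]
eef_rot: [0.094, 0.996, 0.0, 0.0]
ft_force: [-3.9, 0.2, 12.1]
grip_width: 0.0262
grasp_force: 61.5
turn deg [0.0594 0.0434 0.0265] shift then [ 0.0004 -0.0004  0.0001] shift now [ 0.0004 -0.0004  0.0001] pos [0.5157 0.2953 0.0777] t 15.7
F [-3.8631  0.202  12.1241] T [-0.1505  0.6379 -0.091 ] w 0.026228027826162577 g 61.54617190361023 j [ 0.5174  0.4602  1.8074  0.0004  0.8727 -0.8657]
```

Seated at the expected height with lateral force near zero. Release, rise, and head for the blue key.

```bash

python3 -m creep '[[0,0,0,0,0,-0.0005,0.4],[0,0,0,0,0,0,0.5],[0,0,0,0,0,0,0.7],[0,0,0,0,0,0,1],[0,0,0,0,0,0,1],[0,0,0,0,0,0,1],[0,0,0,0,0,0,1],[0,0,0,0,0,-0.02,1]]'
python3 -m creep '[[0,0,0,0,0,-0.04,1],[0,0,-7.65,0,0,-0.04,1],[0,0,-7.65,0,0,0,1],[0,0,0,0.0059,-0.0342,0,1],[0,0,0,0.0059,-0.0342,0,1],[0,0,0,0.0059,-0.0342,0,1],[0,0,0,0.0059,-0.0342,0,1],[0,0,0,0.0059,-0.0342,0,1]]'
python3 -m creep '[[0,0,0,0.0059,-0.0342,0,1],[0,0,0,0.0059,-0.0342,0,1],[0,0,0,0.0059,-0.0342,0,1],[0,0,0,0.0059,-0.0342,0,1],[0,0,0,0.0059,-0.0342,0,1],[0,0,0,0.0059,-0.0342,0,1],[0,0,0,0.0059,-0.0342,0,1],[0,0,0,0.0059,-0.0342,0,1]]'
python3 -m creep '[[0,0,0,0.0059,-0.0342,0,1],[0,0,0,0.0059,-0.0342,0,1],[0,0,0,0.0059,-0.0342,0,1],[0,0,0,0,0,0,1],[0,0,0,0,0,0,1]]'
python3 to.py .464 -.258 .0266 94.5
python3 - <<'E'
from h import *
np.set_printoptions(precision=4,suppress=True)
s=grab('scene','scene7.png');t=grab('top','top7.png')
f=lambda h,S,V:(S<60)&(V>90)
d=np.array([np.cos(.188),-np.sin(.188),0])
for n,g,w in(('s',s,(325,110,60,45)),('t',t,(210,185,45,60))):
    for c in mask(g,w,f)[:2]: print(n,cen(c),cv2.contourArea(c),cv2.minAreaRect(c))
    r=np.array([.5155,.2952,.115]);print('pred',proj(g,r),proj(g,r+.06*d),proj(g,r-.06*d))
E
```

```text
clock: 16.5
tool_pos: [0.5136, 0.2939, 0.0947]
eef_rot: [0.094, 0.996, -0.001, -0.002]
ft_force: [-0.4, 0.5, -0.7]
grip_width: 0.0855
grasp_force: 0.0
clock: 17.3
tool_pos: [0.4991, 0.1208, 0.1769]
eef_rot: [-0.04, 0.999, -0.0, 0.0]
ft_force: [-0.0, 0.2, 0.5]
grip_width: 0.0854
grasp_force: 0.0
clock: 18.1
tool_pos: [0.4738, -0.1558, 0.1769]
eef_rot: [-0.04, 0.999, -0.0, 0.0]
ft_force: [0.4, -0.2, 0.3]
grip_width: 0.0851
grasp_force: 0.0
clock: 18.6
tool_pos: [0.4642, -0.2584, 0.1766]
eef_rot: [-0.039, 0.999, 0.0, -0.0]
ft_force: [-0.2, 0.2, 0.0]
grip_width: 0.0855
grasp_force: 0.0
turn deg [ 0.0269 -0.0168 -0.0668] shift then [0.0001 0.0004 0.15  ] shift now [0.0001 0.0004 0.15  ] pos [ 0.4642 -0.2584  0.1766] t 18.6
F [-0.1842  0.1867  0.0133] T [ 0.0305 -0.0207  0.0292] w 0.08548660109352137 g 0.0 j [-0.511   0.2458  1.8673  0.0003  1.029  -2.1593]
s [355.6796 129.0377] 168.0703125 ((354.5944519042969, 129.05953979492188), (34.968360900878906, 6.803253173828125), 31.568973541259766)
s [360.4604 140.7861] 9.4453125 ((360.52813720703125, 140.80580139160156), (5.306487083435059, 2.399383783340454), 31.607500076293945)
pred [354.4227 129.9619] [369.3269 139.343 ] [340.0881 120.9394]
t [230.5798 214.8322] 438.5 ((231.11424255371094, 214.845703125), (17.204557418823242, 38.98488235473633), 10.92760181427002)
t [246.0725 239.805 ] 2.859375 ((246.0867462158203, 239.83596801757812), (1.6421780586242676, 4.470147132873535), 19.025606155395508)
pred [231.5661 214.9281] [234.9843 197.1795] [228.1343 232.7473]
```

The tube lies in the rest, within about 1 mm of centre in both views. Now down over the blue key.

```bash

python3 -m creep '[[0,0,0,0,0,0.035,1],[0,0,0,0,0,0.035,1],[0,0,0,0,0,0.035,1],[0,0,0,0,0,0.025,1],[0,0,0,0,0,0.02,1],[0,0,0,0,0,0,1],[0,0,0,0,0,0,0.5],[0,0,0,0,0,0,0.3]]'
python3 -m creep '[[0,0,0,0,0,0,0.1],[0,0,0,0,0,0,0],[0,0,0,0,0,0,0],[0,0,0,0,0,0,0]]'
python3 to.py .464 -.258 .0266 94.5
python3 - <<'E'
from h import *
np.set_printoptions(precision=4,suppress=True)
s=load('scene7');t=load('top7');print('scene tube',onz(s,354.59,129.06,.115),'top',onz(t,231.11,214.85,.117))
E
```

```text
clock: 19.5
tool_pos: [0.4655, -0.2581, 0.028]
eef_rot: [-0.04, 0.999, -0.0, 0.001]
ft_force: [-0.7, 0.1, 0.2]
grip_width: 0.0591
grasp_force: 0.0
clock: 19.9
tool_pos: [0.4649, -0.2583, 0.0275]
eef_rot: [-0.04, 0.999, -0.0, 0.0]
ft_force: [-0.2, 1.9, 5.7]
grip_width: 0.009
grasp_force: 58.6
turn deg [-0.0234  0.0419  0.0306] shift then [0.0008 0.0003 0.0009] shift now [0.0008 0.0003 0.0009] pos [ 0.4649 -0.2583  0.0275] t 19.9
F [-0.2308  1.8564  5.6619] T [0.1968 0.1709 0.0096] w 0.008961154077521391 g 58.56345355510712 j [-0.51    0.4606  1.9682  0.0001  0.7119 -2.1599]
scene tube [0.5139 0.299  0.115 ] top [0.5157 0.2964 0.117 ]
```

The key is gripped well. Lift it and carry it above the keyhole.

```bash

python3 -m creep '[[0,0,0,0,0,-0.01,0],[0,0,0,0,0,-0.02,0],[0,0,0,0,0,-0.03,0],[0,0,0,0,0,-0.04,0],[0,0,0,0,0,-0.04,0],[0,0,8,0,0,0,0],[0,0,8,0,0,0,0]]'
python3 -m creep '[[0,0,0,-0.0168,0.0291,0,0],[0,0,0,-0.0168,0.0291,0,0],[0,0,0,-0.0168,0.0291,0,0],[0,0,0,-0.0168,0.0291,0,0],[0,0,0,-0.0168,0.0291,0,0],[0,0,0,-0.0168,0.0291,0,0],[0,0,0,-0.0168,0.0291,0,0],[0,0,0,-0.0168,0.0291,0,0]]'
python3 -m creep '[[0,0,0,-0.0168,0.0289,0,0],[0,0,0,0,0,0.02,0],[0,0,0,0,0,0.02,0],[0,0,0,0,0,0,0],[0,0,0,0,0,0,0]]'
python3 to.py .665 -.032 .098 78.5
python3 - <<'E'
from h import *
np.set_printoptions(precision=4,suppress=True)
s=grab('scene','scene8.png');o=readout.observe();p=o['tool_pos']
tip=p+[0,0,.0145-.030]; print('tip pred',proj(s,tip),'head bottom',proj(s,p+[0,0,.0145]),'hole',proj(s,(.665,-.032,.078)))
f=lambda h,S,V:(h>100)&(h<140)&(S>60)
u,v=proj(s,tip).astype(int)
for c in mask(s,(u-20,v-30,40,50),f)[:3]: print('blue',cen(c),cv2.contourArea(c),cv2.minAreaRect(c))
x=s['image'][v-30:v+30,u-40:u+40]
cv2.imwrite('pics/c8.png',cv2.resize(x,None,fx=10,fy=10,interpolation=2)); print(u-40,v-30)
E
```

```text
clock: 20.6
tool_pos: [0.4653, -0.2586, 0.1691]
eef_rot: [0.103, 0.995, -0.001, 0.002]
ft_force: [0.3, 0.5, -1.7]
grip_width: 0.0092
grasp_force: 58.9
clock: 21.4
tool_pos: [0.6431, -0.0555, 0.1674]
eef_rot: [0.1, 0.995, -0.0, 0.0]
ft_force: [-0.5, -0.3, -1.1]
grip_width: 0.0093
grasp_force: 58.9
clock: 21.9
tool_pos: [0.6645, -0.0317, 0.1272]
eef_rot: [0.1, 0.995, -0.0, -0.0]
ft_force: [0.1, -0.5, -0.7]
grip_width: 0.009
grasp_force: 59.0
turn deg [-0.0078 -0.0388  0.0308] shift then [-0.0006 -0.0001  0.0292] shift now [-0.0006 -0.0001  0.0292] pos [ 0.6645 -0.0317  0.1272] t 21.9
F [ 0.0787 -0.5221 -0.7383] T [ 0.0122 -0.0111  0.0035] w 0.009012229887632915 g 59.00043547153473 j [-0.05    0.4965  1.6112 -0.      1.0346 -1.4206]
tip pred [340.2431 223.9252] head bottom [340.7308 217.0485] hole [339.6513 231.5151]
blue [344.3587 214.8936] 17.140625 ((344.380615234375, 215.11099243164062), (2.319838285446167, 10.109448432922363), 5.477368354797363)
300 193
```

```bash
python3 - <<'E'
from h import *
np.set_printoptions(precision=2,suppress=True,linewidth=200)
s=load('scene8');p=np.array([.6645,-.0317,.1272]);a=np.radians(-11.5);d=np.array([np.cos(a),np.sin(a),0]);n=np.array([-d[1],d[0],0])
for z in(0,.036):
  for e in(-1,1):
    print('corner z',z,'side',e,'near face',proj(s,p+[0,0,.0145+z]+e*.017*d-.005*n),'far',proj(s,p+[0,0,.0145+z]+e*.017*d+.005*n),'pad',proj(s,p+[0,0,.0145+z]+e*.011*d-.005*n))
f=lambda h,S,V:(h>100)&(h<140)&(S>60)
c=mask(s,(320,193,40,50),f)[0]; print(cv2.approxPolyDP(c,.5,True).reshape(-1,2))
I=s['image']
print('B-R');print((I[205:236,332:352,0].astype(int)-I[205:236,332:352,2]))
print('gray');print(cv2.cvtColor(I,6)[205:236,332:352])
E
```

```text
corner z 0 side -1 near face [334.36 214.41] far [337.04 212.21] pad [336.06 215.74]
corner z 0 side 1 near face [344.13 222.05] far [346.81 219.78] pad [342.39 220.69]
corner z 0.036 side -1 near face [334.81 205.76] far [337.56 203.54] pad [336.56 207.11]
corner z 0.036 side 1 near face [344.83 213.47] far [347.58 211.18] pad [343.04 212.09]
[[344.69 210.06]
 [343.69 210.19]
 [343.06 220.06]
 [344.81 219.06]
 [345.81 211.56]]
B-R
[[ -48  -62  -26  -27  -28  -24  -26  -28  -27  -23  -25  -27  -25  -26  -25  -24  -26  -40  -98 -126]
 [ -35  -37  -27  -30  -29  -26  -29  -27  -26  -27  -23  -26  -30  -24  -24  -25  -35  -96 -125 -127]
 [ -26  -28  -24  -30  -26  -25  -27  -28  -24  -29  -28  -23  -28  -28  -24  -20  -90 -161 -159 -136]
 [ -27  -26  -28  -27  -27  -27  -28  -29  -27  -30  -27  -28  -25  -28  -24  -23 -104 -186 -192 -190]
 [ -29  -28  -28  -26  -26  -31  -29  -27  -26  -27  -26  -25  -24  -27  -26  -22 -111 -193 -199 -190]
 [ -27  -28  -31  -27  -29  -29  -26  -25  -23  -26  -26   -5   12   -2  -22  -27 -106 -185 -191 -195]
 [ -26  -29  -26  -29  -29  -27  -28  -28  -26
[... 4408 characters left out ...]
83  87  89  75  71  99 130 129 126]
 [ 76  83  84  77  77  72  73  75  71  69  72  75  79  85 122 147 132 134 132 130]
 [ 81  90  80  75  75  75  69  69  72  74  75  73  72 117 167 166 149 134 132 133]
 [ 85  83  78  71  72  66  51  46  65  75  74  69 102 139 156 179 163 134 131 131]
 [ 86  81  75  75  73  64  44  42  42  58  73 107 139 136 144 162 169 145 134 132]
 [ 89  86  73  72  72  72  65  42  46  46  76 123 136 135 138 157 169 145 133 132]
 [ 90  81  73  74  76  76  75  62  52  42  65 106 133 130 136 155 160 131 131 133]
 [ 87  85  77  76  73  75  70  73  68  71 119 158 143 137 148 166 155 127 132 130]
 [ 85  87  86  75  76  72  74  70  71  82 110 156 175 141 140 178 158 124 130 131]]
```

```bash

python3 -m creep '[[0,0,0,-0.0028,0,0.01,0],[0,0,0,0,0,0.01,0],[0,0,0,0,0,0.009,0],[0,0,0,0,0,0,0],[0,0,0,0,0,0,0]]'
cat > k.py <<'E'
from h import *
np.set_printoptions(precision=2,suppress=True,linewidth=200)
def corners(s,p,z0):
    a=np.radians(-11.5);d=np.array([np.cos(a),np.sin(a),0]);n=np.array([-d[1],d[0],0]);p=np.array([*p[:2],z0])
    return np.array([proj(s,p+.017*d-.005*n),proj(s,p+.017*d+.005*n),proj(s,p+[0,0,.036]+.017*d+.005*n)]),d,n
if __name__=='__main__':
    s=grab('scene','sceneK%d.png'%int(readout.observe()['clock']*100));o=readout.observe();p=o['tool_pos'];z0=p[2]+.0145
    f=lambda h,S,V:(h>100)&(h<140)&(S>40)
    u,v=proj(s,[*p[:2],z0]).astype(int)
    c=mask(s,(u-20,v-25,40,45),f)[0]; print(p,o['ft_force']);print(cv2.approxPolyDP(c,.5,True).reshape(-1,2))
    h=onz(s,339.85,231.85,.078)
    print('robot pred',corners(s,p,z0)[0].ravel(),'over hole',corners(s,h,z0)[0].ravel())
    g=cv2.cvtColor(s['image'],6);print(u-9,v-3);print(g[v-3:v+22,u-9:u+9])
E
python3 k.py
```

```text
clock: 22.45
tool_pos: [0.6671, -0.0322, 0.0973]
eef_rot: [0.1, 0.995, -0.0, -0.0]
ft_force: [-0.5, -0.7, -1.0]
grip_width: 0.009
grasp_force: 59.0
[ 0.67 -0.03  0.1 ] [-0.76 -0.11 -0.48]
[[344.69 217.69]
 [343.94 217.81]
 [343.56 225.81]
 [342.56 226.69]
 [343.69 227.56]
 [344.81 227.44]
 [345.94 226.06]
 [346.19 218.81]]
robot pred [344.48 229.42 347.11 227.17 347.87 218.92] over hole [343.89 229.26 346.52 227.01 347.27 218.76]
331 221
[[ 71  55  45  43  41  48  42  43  43  48  66  83  71  48  56  58  88 129]
 [133 122  85  53  46  43  45  44  41  48  68  81  67  53  48  61  91 117]
 [127 127 127 108  66  40  44  43  45  49  72  81  70  52  54  60  93 118]
 [125 127 127 120  86  45  43  46  44  59  76  76  62  52  49  61  70  68]
 [127 130 128 131 119  86  53  41  45  55  75  75  63  51  54  58  71  71]
 [ 73  98 129 134 147 163 144  53  44  56  79  75  65  52  53  58  70  67]
 [ 70  73  89 103  87  84  80  72  58  73  80  76  50  56  58  68  69  72]
 [ 72  74  85  86  80  72  74  69  65  68  70  84  72  62  77  88  76  66]
 [ 71  78  85  78  73  73  70  72  76  75  79  86  75  74 
[... 517 characters left out ...]
 72  98 149 176 160 122]
 [ 68  75  81  87  89  88  77  80  76  74  75  74  94 143 178 168 134 119]
 [ 72  74  78  85  91  92  89  88  86  84  86  89  88 136 167 126 116 133]
 [ 70  66  62  77  84  89  87  89  91  89  89  89  88  89  95 106  94  94]
 [ 59  58  63  65  71  75  78  85  89  87  87  85  93 121 133 131 108  55]
 [ 73  67  74  69  72  71  71  69  71  70  71  72 102 133 134 129 129 123]
 [ 69  74  72  73  76  72  69  70  68  73  74  70 103 136 138 133 131 134]
 [ 72  72  74  71  73  73  71  69  73  72  70 102 139 138 136 130 130 131]
 [ 70  68  71  72  72  73  70  69  74  75 100 136 138 136 136 134 133 129]
 [ 72  73  73  71  71  75  74  75  75 105 137 136 137 139 137 141 135 137]]
```

Residual is about 1 mm in x. Shift a millimetre and begin lowering, watching the force.

```bash

python3 -m creep '[[0,0,0,-0.001,0,0.002,0],[0,0,0,0,0,0.001,0],[0,0,0,0,0,0,0]]'
python3 -m creep '[[0,0,0,0,0,0.001,0],[0,0,0,0,0,0,0]]'
python3 -m creep '[[0,0,0,0,0,0.001,0],[0,0,0,0,0,0,0]]'
python3 to.py .668 -.0325 .09 78.5
```

```text
clock: 22.8
tool_pos: [0.6685, -0.0324, 0.0948]
eef_rot: [0.1, 0.995, -0.0, 0.0]
ft_force: [0.4, -0.0, -0.6]
grip_width: 0.009
grasp_force: 59.0
clock: 23.0
tool_pos: [0.6684, -0.0324, 0.0937]
eef_rot: [0.1, 0.995, -0.0, -0.0]
ft_force: [0.2, 0.5, -0.2]
grip_width: 0.009
grasp_force: 59.0
clock: 23.2
tool_pos: [0.6683, -0.0324, 0.0927]
eef_rot: [0.1, 0.995, -0.0, -0.0]
ft_force: [0.2, -0.2, -1.0]
grip_width: 0.0092
grasp_force: 59.0
turn deg [-0.0022 -0.0103  0.038 ] shift then [ 0.0003 -0.0001  0.0027] shift now [ 0.0003 -0.0001  0.0027] pos [ 0.6683 -0.0324  0.0927] t 23.2
F [ 0.2258 -0.2198 -1.0068] T [-0.0189 -0.0376 -0.0325] w 0.009191264373600249 g 58.988295793533325 j [-0.0507  0.5406  1.6245 -0.      0.9767 -1.4214]
```

```bash

python3 -m creep '[[0,0,0,0,0,0.001,0],[0,0,0,0,0,0,0]]'
python3 -m creep '[[0,0,0,0,0,0.001,0],[0,0,0,0,0,0,0]]'
python3 -m creep '[[0,0,0,0,0,0.001,0],[0,0,0,0,0,0,0]]'
```

```text
clock: 23.4
tool_pos: [0.6683, -0.0324, 0.0916]
eef_rot: [0.1, 0.995, -0.0, -0.0]
ft_force: [-0.3, 0.4, 0.3]
grip_width: 0.0088
grasp_force: 59.0
clock: 23.6
tool_pos: [0.6683, -0.0324, 0.0906]
eef_rot: [0.1, 0.995, 0.0, -0.0]
ft_force: [0.6, 0.7, -0.4]
grip_width: 0.0089
grasp_force: 59.0
clock: 23.8
tool_pos: [0.6684, -0.0324, 0.0896]
eef_rot: [0.1, 0.995, -0.0, -0.0]
ft_force: [-0.1, 0.5, -1.2]
grip_width: 0.0092
grasp_force: 59.0
```

```bash

python3 -m creep '[[0,0,0,0,0,0.001,0],[0,0,0,0,0,0,0]]'
python3 -m creep '[[0,0,0,0,0,0.001,0],[0,0,0,0,0,0,0]]'
python3 -m creep '[[0,0,0,0,0,0.001,0],[0,0,0,0,0,0,0]]'
python3 -m creep '[[0,0,0,0,0,0.001,0],[0,0,0,0,0,0,0]]'
```

```text
clock: 24.0
tool_pos: [0.6683, -0.0324, 0.0886]
eef_rot: [0.1, 0.995, 0.0, -0.0]
ft_force: [0.8, 0.1, -0.5]
grip_width: 0.0092
grasp_force: 59.0
clock: 24.2
tool_pos: [0.6683, -0.0324, 0.0876]
eef_rot: [0.1, 0.995, -0.0, -0.0]
ft_force: [0.8, 0.3, -0.1]
grip_width: 0.0092
grasp_force: 59.0
clock: 24.4
tool_pos: [0.6684, -0.0324, 0.0866]
eef_rot: [0.1, 0.995, 0.0, -0.0]
ft_force: [-0.6, -0.1, -1.1]
grip_width: 0.009
grasp_force: 59.0
clock: 24.6
tool_pos: [0.6684, -0.0324, 0.0856]
eef_rot: [0.1, 0.995, -0.0, -0.0]
ft_force: [0.7, -0.5, -1.6]
grip_width: 0.009
grasp_force: 59.0
```

```bash

python3 -m creep '[[0,0,0,0,0,0.001,0],[0,0,0,0,0,0,0]]'
python3 -m creep '[[0,0,0,0,0,0.001,0],[0,0,0,0,0,0,0]]'
python3 -m creep '[[0,0,0,0,0,0.0007,0],[0,0,0,0,0,0,0]]'
python3 -m creep '[[0,0,0,0,0,0.0005,0],[0,0,0,0,0,0,0]]'
```

```text
clock: 24.8
tool_pos: [0.6683, -0.0324, 0.0846]
eef_rot: [0.1, 0.995, -0.0, -0.0]
ft_force: [-0.1, -0.2, 0.2]
grip_width: 0.0088
grasp_force: 59.0
clock: 25.0
tool_pos: [0.6683, -0.0324, 0.0836]
eef_rot: [0.1, 0.995, -0.0, -0.0]
ft_force: [0.5, -0.2, -1.2]
grip_width: 0.009
grasp_force: 59.0
clock: 25.2
tool_pos: [0.6684, -0.0324, 0.083]
eef_rot: [0.1, 0.995, -0.0, -0.0]
ft_force: [0.2, -1.0, -1.5]
grip_width: 0.009
grasp_force: 59.0
clock: 25.4
tool_pos: [0.6684, -0.0324, 0.0825]
eef_rot: [0.1, 0.995, -0.0, -0.0]
ft_force: [-0.1, -0.5, 0.2]
grip_width: 0.0091
grasp_force: 59.0
```

```bash

python3 -m creep '[[0,0,0,0,0,0.0005,0],[0,0,0,0,0,0.0005,0],[0,0,0,0,0,0,0]]'
python3 -m creep '[[0,0,0,0,0,0.0005,0],[0,0,0,0,0,0,0]]'
python3 -m creep '[[0,0,0,0,0,0.0005,0],[0,0,0,0,0,0,0]]'
python3 -m creep '[[0,0,0,0,0,0.0005,0],[0,0,0,0,0,0,0]]'
```

```text
clock: 25.7
tool_pos: [0.6686, -0.0325, 0.0819]
eef_rot: [0.1, 0.995, -0.0, 0.0]
ft_force: [-0.8, -0.0, 2.0]
grip_width: 0.0089
grasp_force: 59.4
clock: 25.9
tool_pos: [0.6686, -0.0325, 0.0817]
eef_rot: [0.1, 0.995, -0.0, 0.0]
ft_force: [-1.8, -0.6, 5.7]
grip_width: 0.0092
grasp_force: 60.0
clock: 26.1
tool_pos: [0.6687, -0.0325, 0.0815]
eef_rot: [0.1, 0.995, -0.0, 0.0]
ft_force: [-1.9, -0.2, 8.3]
grip_width: 0.009
grasp_force: 60.5
clock: 26.3
tool_pos: [0.6687, -0.0325, 0.0814]
eef_rot: [0.1, 0.995, -0.0, 0.0]
ft_force: [-3.5, -0.3, 11.3]
grip_width: 0.0093
grasp_force: 60.9
```

This is the first pin (depth 11.5 mm, ~10 N). Ease from side to side.

```bash

python3 -m creep '[[0,0,0,0,0.001,0,0],[0,0,0,0,0,0,0]]'
python3 -m creep '[[0,0,0,0,-0.001,0,0],[0,0,0,0,-0.001,0,0],[0,0,0,0,0,0,0]]'
python3 -m creep '[[0,0,0,0,0.001,0,0],[0,0,0,0,0.001,0,0],[0,0,0,0,-0.001,0,0],[0,0,0,0,0,0,0]]'
```

```text
clock: 26.5
tool_pos: [0.6688, -0.0321, 0.0813]
eef_rot: [0.1, 0.995, -0.001, 0.0]
ft_force: [-3.1, -2.6, 12.6]
grip_width: 0.0092
grasp_force: 60.9
clock: 26.8
tool_pos: [0.6683, -0.0336, 0.0802]
eef_rot: [0.1, 0.995, -0.0, 0.0]
ft_force: [-0.6, -0.9, 3.2]
grip_width: 0.0094
grasp_force: 59.5
clock: 27.2
tool_pos: [0.6685, -0.0322, 0.0798]
eef_rot: [0.1, 0.995, 0.0, 0.0]
ft_force: [0.4, -2.5, 0.1]
grip_width: 0.0089
grasp_force: 59.1
```

It slips past. Push on with easing.

```bash

python3 -m creep '[[0,0,0,0,-0.001,0.0005,0],[0,0,0,0,0.001,0.0005,0],[0,0,0,0,0,0,0]]'
python3 -m creep '[[0,0,0,0,-0.001,0.0005,0],[0,0,0,0,0.001,0.0005,0],[0,0,0,0,0,0,0]]'
python3 -m creep '[[0,0,0,0,-0.001,0.0005,0],[0,0,0,0,0.001,0.0005,0],[0,0,0,0,0,0,0]]'
python3 -m creep '[[0,0,0,0,-0.001,0.0005,0],[0,0,0,0,0.001,0.0005,0],[0,0,0,0,0,0,0]]'
```

```text
clock: 27.5
tool_pos: [0.6683, -0.0324, 0.0789]
eef_rot: [0.1, 0.995, -0.0, -0.0]
ft_force: [-0.9, -1.6, 0.0]
grip_width: 0.0093
grasp_force: 59.1
clock: 27.8
tool_pos: [0.6684, -0.0325, 0.078]
eef_rot: [0.1, 0.995, -0.0, -0.0]
ft_force: [-0.4, -2.4, 0.3]
grip_width: 0.0093
grasp_force: 59.1
clock: 28.1
tool_pos: [0.6684, -0.0325, 0.077]
eef_rot: [0.1, 0.995, -0.0, -0.0]
ft_force: [-1.0, -2.9, -0.8]
grip_width: 0.0094
grasp_force: 59.1
clock: 28.4
tool_pos: [0.6684, -0.0325, 0.076]
eef_rot: [0.1, 0.995, -0.0, -0.0]
ft_force: [-0.4, -2.6, -0.5]
grip_width: 0.009
grasp_force: 59.1
```

```bash

python3 -m creep '[[0,0,0,0,0,0.0005,0],[0,0,0,0,0,0.0005,0],[0,0,0,0,0,0,0]]'
python3 -m creep '[[0,0,0,0,0,0.0005,0],[0,0,0,0,0,0.0005,0],[0,0,0,0,0,0,0]]'
python3 -m creep '[[0,0,0,0,0,0.0005,0],[0,0,0,0,0,0,0]]'
```

```text
clock: 28.7
tool_pos: [0.6684, -0.0325, 0.075]
eef_rot: [0.1, 0.995, -0.0, -0.0]
ft_force: [0.5, -2.3, -0.0]
grip_width: 0.0092
grasp_force: 59.2
clock: 29.0
tool_pos: [0.6684, -0.0324, 0.074]
eef_rot: [0.1, 0.995, -0.0, -0.0]
ft_force: [-0.1, -2.2, -0.4]
grip_width: 0.0092
grasp_force: 59.1
clock: 29.2
tool_pos: [0.6685, -0.0324, 0.0737]
eef_rot: [0.1, 0.995, 0.0, 0.0]
ft_force: [-0.4, -1.9, 1.7]
grip_width: 0.009
grasp_force: 59.4
```

Second pin reached. Load it to about 10 N and ease (this one from −y, so +y first).

```bash

python3 -m creep '[[0,0,0,0,0,0.0005,0],[0,0,0,0,0,0.0005,0],[0,0,0,0,0,0,0]]'
python3 -m creep '[[0,0,0,0,0.001,0.0003,0],[0,0,0,0,0.0005,0,0],[0,0,0,0,0,0,0]]'
python3 -m creep '[[0,0,0,0,-0.0015,0,0],[0,0,0,0,-0.001,0,0],[0,0,0,0,0.001,0,0],[0,0,0,0,0,0,0]]'
```

```text
clock: 29.5
tool_pos: [0.6686, -0.0323, 0.0733]
eef_rot: [0.1, 0.995, 0.0, 0.0]
ft_force: [-2.3, -2.3, 6.9]
grip_width: 0.009
grasp_force: 60.2
clock: 29.8
tool_pos: [0.6687, -0.0315, 0.0728]
eef_rot: [0.1, 0.995, -0.0, 0.0]
ft_force: [-2.9, -4.5, 5.1]
grip_width: 0.0091
grasp_force: 59.9
clock: 30.2
tool_pos: [0.6686, -0.032, 0.0723]
eef_rot: [0.1, 0.995, 0.0, 0.0]
ft_force: [-0.6, 2.1, 3.4]
grip_width: 0.0091
grasp_force: 59.5
```

```bash

python3 -m creep '[[0,0,0,0,0.001,0.0005,0],[0,0,0,0,-0.001,0.0005,0],[0,0,0,0,0,0,0]]'
python3 -m creep '[[0,0,0,0,0.001,0.0005,0],[0,0,0,0,-0.001,0.0005,0],[0,0,0,0,0,0,0]]'
python3 -m creep '[[0,0,0,0,0,0.0005,0],[0,0,0,0,0,0.0005,0],[0,0,0,0,0,0,0]]'
python3 -m creep '[[0,0,0,0,0,0.0005,0],[0,0,0,0,0,0.0005,0],[0,0,0,0,0,0,0]]'
```

```text
clock: 30.5
tool_pos: [0.6686, -0.0321, 0.0713]
eef_rot: [0.1, 0.995, 0.0, 0.0]
ft_force: [0.5, 3.4, 1.7]
grip_width: 0.0089
grasp_force: 59.5
clock: 30.8
tool_pos: [0.6685, -0.0321, 0.07]
eef_rot: [0.1, 0.995, 0.0, 0.0]
ft_force: [1.7, 3.2, 1.1]
grip_width: 0.0091
grasp_force: 59.2
clock: 31.1
tool_pos: [0.6684, -0.0322, 0.069]
eef_rot: [0.1, 0.995, 0.0, -0.0]
ft_force: [2.1, 2.8, 0.7]
grip_width: 0.0092
grasp_force: 59.0
clock: 31.4
tool_pos: [0.6684, -0.0323, 0.0681]
eef_rot: [0.1, 0.995, 0.0, -0.0]
ft_force: [1.9, 3.6, 0.3]
grip_width: 0.0094
grasp_force: 59.1
```

Past both pins; home is expected near reported z = 0.0635.

```bash

python3 -m creep '[[0,0,0,0,0,0.0005,0],[0,0,0,0,0,0.0005,0],[0,0,0,0,0,0.0005,0],[0,0,0,0,0,0.0005,0],[0,0,0,0,0,0,0]]'
python3 -m creep '[[0,0,0,0,0,0.0005,0],[0,0,0,0,0,0.0005,0],[0,0,0,0,0,0,0]]'
python3 -m creep '[[0,0,0,0,0,0.0005,0],[0,0,0,0,0,0.0005,0],[0,0,0,0,0,0,0]]'
python3 -m creep '[[0,0,0,0,0,0.0005,0],[0,0,0,0,0,0,0]]'
```

```text
clock: 31.9
tool_pos: [0.6684, -0.0324, 0.0661]
eef_rot: [0.1, 0.995, -0.0, -0.0]
ft_force: [1.5, 3.1, -0.3]
grip_width: 0.0093
grasp_force: 59.1
clock: 32.2
tool_pos: [0.6684, -0.0324, 0.0652]
eef_rot: [0.1, 0.995, -0.0, -0.0]
ft_force: [1.6, 4.4, -0.3]
grip_width: 0.0092
grasp_force: 59.2
clock: 32.5
tool_pos: [0.6684, -0.0323, 0.0643]
eef_rot: [0.1, 0.995, 0.0, 0.0]
ft_force: [0.3, 5.0, 2.6]
grip_width: 0.0088
grasp_force: 59.3
clock: 32.7
tool_pos: [0.6685, -0.0323, 0.0637]
eef_rot: [0.1, 0.995, 0.0, 0.0]
ft_force: [1.2, 4.2, 0.7]
grip_width: 0.0088
grasp_force: 59.3
```

```bash

python3 -m creep '[[0,0,0,0,0,0.0005,0],[0,0,0,0,0,0,0]]'
python3 -m creep '[[0,0,0,0,0,0.0005,0],[0,0,0,0,0,0,0]]'
python3 -m creep '[[0,0,0,0,0,0.0005,0],[0,0,0,0,0,0,0]]'
```

```text
clock: 32.9
tool_pos: [0.6685, -0.0324, 0.0634]
eef_rot: [0.1, 0.995, 0.0, 0.0]
ft_force: [0.4, 3.4, 3.1]
grip_width: 0.009
grasp_force: 59.8
clock: 33.1
tool_pos: [0.6686, -0.0324, 0.0635]
eef_rot: [0.1, 0.995, 0.0, 0.0]
ft_force: [-1.0, 4.5, 7.2]
grip_width: 0.0089
grasp_force: 60.5
clock: 33.3
tool_pos: [0.6685, -0.0324, 0.0633]
eef_rot: [0.1, 0.995, 0.0, 0.0]
ft_force: [-2.5, 4.7, 11.4]
grip_width: 0.009
grasp_force: 61.1
```

The key is home (11 N on the brass face at the predicted height). Next I turn it, letting the TCP circle the keyhole since the key is gripped about 3.5 mm off centre.

```bash

python3 -m creep '[[0,0,4,0,-0.00025,0,0],[0,0,4,0,-0.00025,0,0],[0,0,4,0,-0.00025,0,0],[0,0,4,0,-0.00025,0,0],[0,0,0,0,0,0,0]]'
python3 to.py .6685 -.0324 .0633 78.5|tail -1
python3 -m creep '[[0,0,4,0,-0.00025,0,0],[0,0,4,0,-0.00025,0,0],[0,0,4,0,-0.00025,0,0],[0,0,4,0,-0.00025,0,0],[0,0,0,0,0,0,0]]'
python3 to.py .6685 -.0324 .0633 78.5
```

```text
clock: 33.8
tool_pos: [0.6683, -0.0334, 0.0634]
eef_rot: [0.238, 0.971, 0.0, 0.0]
ft_force: [-2.1, 4.1, 11.6]
grip_width: 0.0093
grasp_force: 60.8
F [-2.1239  4.1004 11.5702] T [0.8814 0.4416 0.0646] w 0.009253297472407447 g 60.837573409080505 j [-0.0521  0.5755  1.6405 -0.      0.925  -1.1413]
clock: 34.3
tool_pos: [0.6679, -0.0341, 0.0634]
eef_rot: [0.371, 0.929, 0.0, 0.0]
ft_force: [-2.0, 3.6, 10.5]
grip_width: 0.0091
grasp_force: 60.8
turn deg [  0.0217   0.0414 -32.0897] shift then [-0.0002  0.0018  0.0001] shift now [0.0008 0.0017 0.0001] pos [ 0.6679 -0.0341  0.0634] t 34.3
F [-1.9857  3.5824 10.5009] T [0.9245 0.3358 0.0242] w 0.009114985282574527 g 60.767149329185486 j [-0.0533  0.5749  1.6416  0.0001  0.9242 -0.8634]
```

Forces stay steady, so the circle is right. Continuing to about 92°.

```bash

python3 -m creep '[[0,0,4,0,-0.00025,0,0],[0,0,4,0,-0.00025,0,0],[0,0,4,0,-0.00025,0,0],[0,0,4,0,-0.00025,0,0],[0,0,4,0,-0.00025,0,0],[0,0,4,0,-0.00025,0,0],[0,0,4,0,-0.00025,0,0],[0,0,0,0,0,0,0]]'
python3 -m creep '[[0,0,4,0,-0.00025,0,0],[0,0,4,0,-0.00025,0,0],[0,0,4,0,-0.00025,0,0],[0,0,4,0,-0.00025,0,0],[0,0,4,0,-0.00025,0,0],[0,0,0,0,0,0,0]]'
python3 to.py .6685 -.0324 .0633 78.5
python3 -m creep '[[0,0,4,0,-0.00025,0,0],[0,0,4,0,-0.00025,0,0],[0,0,0,0,0,0,0],[0,0,0,0,0,0,0]]'
python3 to.py .6685 -.0324 .0633 78.5
```

```text
clock: 35.1
tool_pos: [0.6667, -0.0352, 0.0634]
eef_rot: [0.585, 0.811, 0.0, 0.001]
ft_force: [-1.2, 4.5, 10.2]
grip_width: 0.0092
grasp_force: 60.7
clock: 35.7
tool_pos: [0.6655, -0.0355, 0.0634]
eef_rot: [0.717, 0.697, 0.0, 0.001]
ft_force: [-0.5, 3.9, 9.3]
grip_width: 0.0093
grasp_force: 60.7
turn deg [  0.0501   0.0642 -80.0789] shift then [-0.0023  0.0036  0.0001] shift now [0.0032 0.0029 0.0001] pos [ 0.6655 -0.0355  0.0634] t 35.7
F [-0.5477  3.942   9.3136] T [0.7211 0.2413 0.1137] w 0.009256035296995832 g 60.67544460296631 j [-0.0554  0.5716  1.6477 -0.0003  0.921  -0.0277]
clock: 36.1
tool_pos: [0.665, -0.0355, 0.0634]
eef_rot: [0.763, 0.646, 0.0, 0.001]
ft_force: [-0.5, 3.0, 10.5]
grip_width: 0.009
grasp_force: 60.7
turn deg [  0.0534   0.0625 -87.9492] shift then [-0.0028  0.0037  0.0001] shift now [0.0036 0.0029 0.0001] pos [ 0.665  -0.0355  0.0634] t 36.1
F [-0.4761  2.9587 10.4908] T [0.7194 0.2225 0.1152] w 0.008961779867002962 g 60.689000487327576 j [-0.0554  0.571   1.6488 -0.0003  0.9205  0.1097]
```

```bash

python3 -m creep '[[0,0,3,0,-0.0002,0,0],[0,0,2,0,-0.0001,0,0],[0,0,0,0,0,0,0],[0,0,0,0,0,0,0]]'
python3 - <<'E'
from h import *
np.set_printoptions(precision=3,suppress=True)
f=lambda h,S,V:(S<60)&(V>90)
for n,w in(('scene',(325,110,60,45)),('top',(210,185,45,60))):
    c=mask(grab(n,n+'9.png'),w,f)[0];print(n,cen(c),cv2.minAreaRect(c))
T=[]
for i in range(6):
    o=readout.observe();T.append(o['ft_torque']); cams.grab_frame('top')
print(np.mean(T,0),np.array(T)[:,2],o['tool_pos'],o['ft_force'],o['joint_pos'],o['clock'])
s=load('scene9');g=lambda h,S,V:(h>100)&(h<140)&(S>60)
for c in mask(s,(315,205,50,45),g)[:3]: print('blue',cen(c),cv2.contourArea(c),cv2.boundingRect(c))
p=o['tool_pos'];k=np.array([.6649,-.032,.078])
for e in(-1,1):
  for z in(0,.036):print('pred end',e,z,proj(s,k+[0,e*.017,z]))
E
```

```text
clock: 36.5
tool_pos: [0.6646, -0.0354, 0.0634]
eef_rot: [0.79, 0.613, 0.0, 0.0]
ft_force: [-1.8, 4.1, 10.1]
grip_width: 0.0094
grasp_force: 60.7
scene [367.85  144.499] ((367.75, 144.375), (2.125, 1.875), 90.0)
top [230.599 214.797] ((231.08836364746094, 214.85491943359375), (17.204557418823242, 38.8791618347168), 10.92760181427002)
[0.694 0.24  0.123] [0.099 0.113 0.095 0.165 0.147 0.12 ] [ 0.665 -0.035  0.063] [-1.69   3.344 10.816] [-0.055  0.571  1.65  -0.     0.92   0.197] 36.85
blue [336.365 229.981] 18.203125 (335, 225, 4, 11)
pred end -1 0 [336.236 235.935]
pred end -1 0.036 [336.716 228.07 ]
pred end 1 0 [342.952 227.127]
pred end 1 0.036 [343.587 219.171]
```

The tube is unmoved in the top view, the key is turned 93° with spring torque of about 0.12 N m, and its head end shows where predicted. Handing in.

```bash
python3 -c "
from workcell import order
print(order.job_done())"
```

```text
the job is handed in; nothing more can be done
None
```

I handed the job in at about 37 s of the 61 s allowed, and the interface gave no verdict: the tube lies let go in the V-rest, and the blue key is home in the switch, still gripped and held about 93° clockwise (judged by key angle and spring torque, since the switch angle can't be read).

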